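# Tip three steel balls out of the pouring cup

## Robot

A 6-joint arm with a two-finger parallel gripper is mounted at the origin on a cart in front of the work surface, level with it; the furniture and walls round the work are solid. World frame = base frame: x ahead of the robot, y to its left, z up, the work surface at z = 0. Lengths are in m, angles in rad, forces in N, time in s.
With the tool pointing down it reaches from about 0.275 to 0.725 m from the base axis. Payload 5.6 kg.
Tool frame: the origin (TCP) lies between the finger pads; the fingertips stand 22 mm ahead of it and the grasp point (between the pads) lies 3 mm ahead of it; z points along the fingers, x is the direction in which the jaws open and shut, and the axes are right-handed (so a half turn about z gives the same grasp; the last joint's range is limited). The gripper opens to 85 mm and grips with 20 to 120 N. Pads are 22 mm wide; open, the fingers measure 114 mm over their backs; the gripper's body (76 mm by 85 mm) begins 54 mm behind the grasp point. The pads swing forward as they close: fully open they stand 13 mm farther back than shut.
Start: joints at [-0.921, 0.255, 0.108, 0, -1.424, -0.285], TCP at [0.196, -0.514, 0.253] pointing down, gripper open.
Joint ranges: [-2.95, 2.95], [-1.21, 1.97], [-1.09, 1.5], [-2.87, 1.71], [-2.94, -0.07], [-3.05, 3.05]. Speed limits (rad/s): [2.57, 2.57, 3.14, 3.14, 3.14, 3.14].

## Interface

Orientations are given as a rotation vector (axis times angle).
In Python, from plant import env gives the robot as it stands.
- The arm moves only by the tool apply_moves, never from a script. Its argument "rows" is a list of rows, each a list of 4 numbers: the shift along the tool's x, y, z as a fraction of full scale, then the turn about the tool's z as a fraction of full scale. In form: [[tx, ty, tz, twist], ...]. A call has 1 to 10 rows; each row is the pose to reach, as a shift and turn from the pose commanded when the call began, along the tool's axes at that moment; what a row does not reach only later rows make up. Full scale, the value 1, is 1 m for a shift and 30 degrees for a turn. A row lasts 1/10 s, in which the tool goes at most 50 mm and 8.59 degrees, less where a joint would pass 70% of its speed; a pose out of reach is approached as far as the arm can. A call with a number of a shift or a turn outside -1 to 1 is refused whole. A call with a gripper value outside its range is refused whole. "gripper" is the gripper's target within -1 to 1 (fully open at 1, half-way at 0, shut at -1), set as the call begins (left out, the last holds). The fingers move at their own pace and stop on an object; "grip_force" is the grip in N (left out, the last holds). Time passes only in rows, so rows that repeat a pose let the fingers close. It gives the time, the measured TCP pose, the force and the opening at its end, in the units of the state.
- env.get_state(): the state, without advancing time (a new reading comes with each control period).
- env.read_camera(name): name is "scene" or "top"; returns (picture, depth): 384x512x3 uint8, blue, green, red; 384x512 float32, m along the optical axis (not along the pixel's ray), 0 where there is no reading.
- env.camera_model(name): a dict with "K" (3x3 intrinsics, pixels), "R" (3x3) and "t" (3): a world point X has camera coordinates R X + t. Camera axes: x right, y down, z forward; pixel columns grow to the right and rows downward; lengths in m; the calibration is good to about 2 mm. A picture is of the moment at which its call begins. camera_model takes no time and is no camera call.
- env.hand_in(): hands the job in, once; it reports no verdict.
The state is a dict: "time": time; "q": joint angles; "joint_velocities": joint speeds; "joint_efforts": joint torques, N m; "ee_pos": TCP position; "eef_rot": TCP orientation; "contact_force": force on the tool from outside, world axes, zero at the start; "torque": the same for the moment, N m; "width": opening from 0.0 (shut) to 1.0 (fully open).
Only numpy, scipy, OpenCV 4.12 (cv2) and the standard library are available. Lean on these libraries where they do the work, as an engineer would, in place of code of your own. Each camera call takes 0.05 s, during which the arm holds its last target.

## Task

Pick up the narrow wooden pouring cup with its six steel balls and tip it little by little over the orange scoop tray until exactly three balls have dropped into the tray: three must stay in the cup, never fewer. Then level the cup and stand it back upright on the stained board it came from.

Things in the scene. Friction and masses are not known exactly. Their poses are not given: they have to be found in the camera images.
- cup: Loose narrow open wooden pouring cup, 170 (x) x 39 (y) x 75 mm high, 0.15 to 0.3 kg plus the balls; origin: centre of its underside, z up, +x the pouring end. Two flat plywood cheeks, 6 mm thick, 27 mm apart inside, run its length from z = 27 to 75 mm; its foot is 112 mm long. Top open, -x end walled. Curved metal floor between the cheeks: 87 mm radius, lowest (z = 8 mm) in the middle, rising to the lip.
- cup_grip (a point): Point midway between the cup's cheeks, 57 mm above its underside, at the middle of its length: here it can be gripped from above across the 39 mm width (cup y).
- cup_lip (a point): Middle of the cup's pouring lip, where its floor ends: x = +67, z = 40 mm in the cup's frame; the cheeks run 18 mm past it. Lowering this end lets the row of balls creep over the lip: slowly tilted, the first falls at about 0.3 rad, the third at about 0.5, the fourth at about 0.6 (varies with friction; tilting fast or jerking drops more). Each ball gone makes the cup 0.56 N lighter.
- ball_1: Polished steel ball, 24 mm diameter, 0.057 kg, number 1 of six counted from the pouring lip; origin: ball centre; the six balls stand in single file and cannot pass one another.
- ball_2: Polished steel ball, 24 mm diameter, 0.057 kg, number 2 of six counted from the pouring lip; origin: ball centre; the six balls stand in single file and cannot pass one another.
- ball_3: Polished steel ball, 24 mm diameter, 0.057 kg, number 3 of six counted from the pouring lip; origin: ball centre; the six balls stand in single file and cannot pass one another.
- ball_4: Polished steel ball, 24 mm diameter, 0.057 kg, number 4 of six counted from the pouring lip; origin: ball centre; the six balls stand in single file and cannot pass one another.
- ball_5: Polished steel ball, 24 mm diameter, 0.057 kg, number 5 of six counted from the pouring lip; origin: ball centre; the six balls stand in single file and cannot pass one another.
- ball_6: Polished steel ball, 24 mm diameter, 0.057 kg, number 6 of six counted from the pouring lip; origin: ball centre; the six balls stand in single file and cannot pass one another.
- tray: Loose orange plastic scoop tray, 0.4 kg, 189 (x) x 249 (y) x 56 mm high, open top, flat floor 140 x 190 mm and 3 mm thick, sloping rims; origin: centre of its underside, z up.
- panel: Fixed stained wooden board lying flat, 130 (x) x 240 (y) x 20 mm; origin: centre of its underside, so its top is 20 mm above it; z up. The cup starts near its middle, the cup's length roughly along the board's length.

How it is judged:
By the outcome, as a careful person would: the job done as asked, in the order asked, and still so for the second after the job is handed in, with the robot touching nothing.
It also fails if it takes over 72 s, if anything falls off the work surface, if the arm or the gripper's body presses on something with over 40 N, if the wrist force passes 120 N, or if a joint passes its speed limit or range.

## Working session

There is one attempt and no reset: what is moved stays moved. The work goes in short steps, Python scripts to look and compute and a tool call to move; the robot and the scene stay as the last step left them, time stands still between calls to the robot, and variables do not carry over. Pictures are saved under pics/ and viewed, and the job is handed in when it is done.

Besides the shell and the picture viewer there is one more tool, called after ">>>" by a JSON object that holds its "method" and its "body", one argument or row to a line. apply_moves: Moves the arm, as the interface text tells. Shift numbers are shares of 1 m and turn numbers shares of 30 degrees, none past 1 either way. Its arguments: {"type":"object","properties":{"rows":{"type":"array","items":{"type":"array","items":{"type":"number"}}},"gripper":{"type":"number"},"grip_force":{"type":"number"}},"required":["rows"]}

```bash
ls; mkdir -p pics; cat > h.py <<'E'
import numpy as np, cv2
from plant import env
def snap(n,f):
    im,d=env.read_camera(n); cv2.imwrite('pics/%s.png'%f,im); np.save('pics/%s.npy'%f,d); return im,d
def world(n,u,v,z):
    m=env.camera_model(n);K,R,t=map(np.array,(m['K'],m['R'],m['t']))
    C=-R.T@t; r=R.T@np.linalg.inv(K)@np.array([u,v,1.]); return C+r*(z-C[2])/r[2]
def pt(n,u,v,d):
    m=env.camera_model(n);K,R,t=map(np.array,(m['K'],m['R'],m['t']))
    return R.T@(np.linalg.inv(K)@np.array([u,v,1.])*d-t)
def proj(n,X):
    m=env.camera_model(n);K,R,t=map(np.array,(m['K'],m['R'],m['t']))
    c=K@(R@np.array(X)+t); return c[:2]/c[2]
def cloud(n,d):
    m=env.camera_model(n);K,R,t=map(np.array,(m['K'],m['R'],m['t']))
    v,u=np.mgrid[:384,:512]; p=np.stack([u,v,np.ones_like(u)],-1)@np.linalg.inv(K).T*d[...,None]
    return (p-t)@R
E
python3 - <<'E'
from h import *
np.set_printoptions(precision=4,suppress=True)
print(env.get_state())
for n in('scene','top'):
    snap(n,n+'0'); m=env.camera_model(n); R=np.array(m['R']); print(n,-R.T@np.array(m['t']),R)
E
```

```text
pics
{'time': 0.0, 'q': array([-0.9214,  0.2557,  0.107 , -0.0005, -1.4239, -0.2846]), 'joint_velocities': array([-0.0012,  0.0013, -0.0007,  0.0005,  0.0006,  0.0004]), 'joint_efforts': array([  0.0003, -38.663 ,  23.7936,   5.3652,  -0.0062,  -0.    ]), 'ee_pos': array([ 0.1961, -0.5134,  0.2524]), 'eef_rot': array([-1.7808, -2.5861, -0.0016]), 'contact_force': array([-0.1117,  0.6142, -0.328 ]), 'torque': array([ 0.0155, -0.0234,  0.0539]), 'width': 1.0000770684745748}
scene [0.0561 0.7058 0.597 ] [[-0.851  -0.5249  0.0189]
 [-0.2802  0.4233 -0.8615]
 [ 0.4442 -0.7384 -0.5073]]
top [ 0.4384 -0.0471  1.0892] [[ 0.0136 -0.9997 -0.0211]
 [-0.9944 -0.0114 -0.105 ]
 [ 0.1047  0.0224 -0.9943]]
```

View pics/scene0.png

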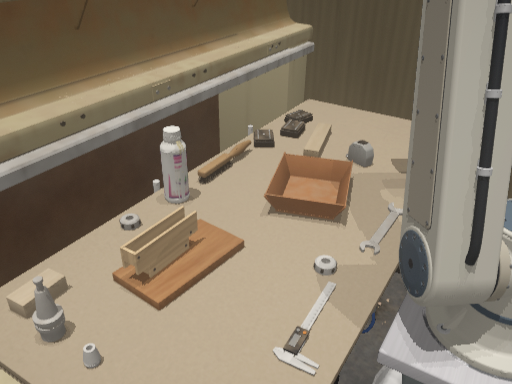

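View pics/top0.png

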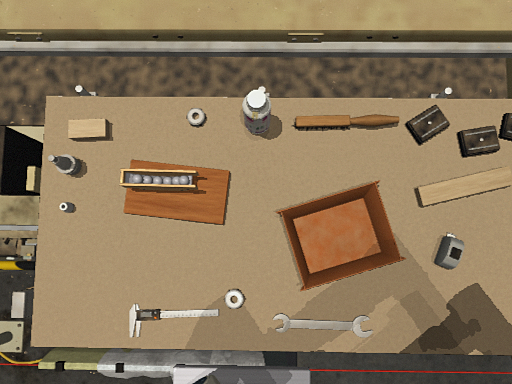

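```bash
python3 - <<'E'
import cv2
a=cv2.imread('pics/top0.png')[140:300,105:415]; cv2.imwrite('pics/t0z.png',cv2.resize(a,None,fx=2.5,fy=2.5,interpolation=cv2.INTER_CUBIC))
a=cv2.imread('pics/scene0.png')[150:310,100:370]; cv2.imwrite('pics/s0z.png',cv2.resize(a,None,fx=2.9,fy=2.9,interpolation=cv2.INTER_CUBIC))
E
```

```text
(no output)
```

View pics/t0z.png

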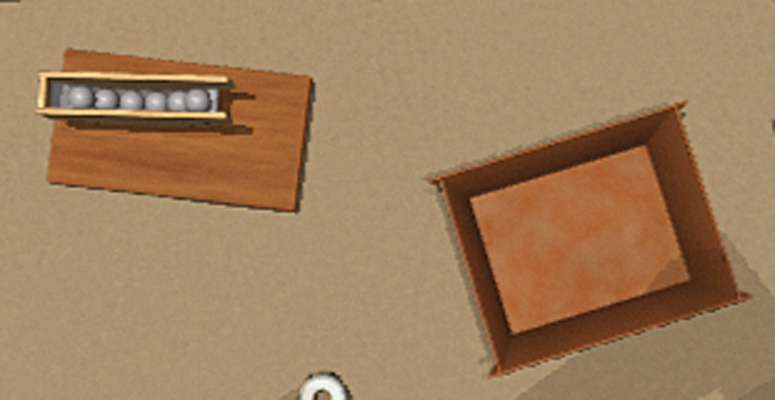

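View pics/s0z.png

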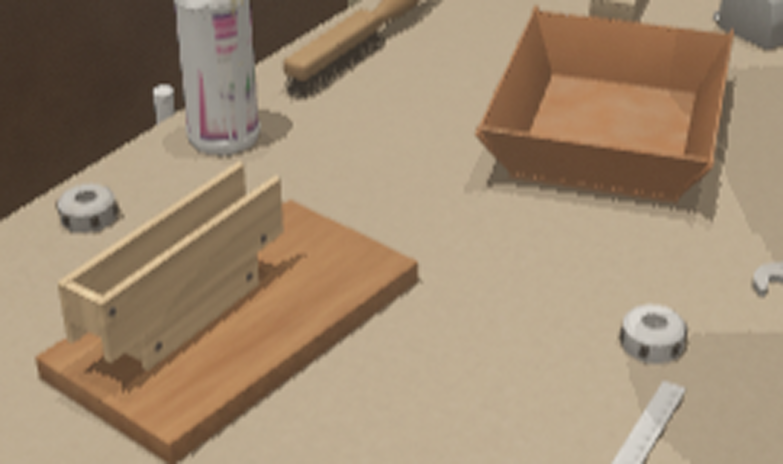

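```bash
python3 - <<'E'
from h import *
np.set_printoptions(precision=4,suppress=True)
d=np.load('pics/top0.npy'); P=cloud('top',d)
def rect(zlo,zhi,sl,tag):
    m=np.zeros((384,512),bool); m[sl]=True
    m&=(P[...,2]>zlo)&(P[...,2]<zhi)
    q=P[m]; r=cv2.minAreaRect(q[:,:2].astype(np.float32)*1000); print(tag,m.sum(),r,np.median(q[:,2])); return q
rect(.085,.105,np.s_[150:200,110:220],'cup top')
rect(.015,.024,np.s_[145:235,110:240],'panel')
rect(.046,.07,np.s_[165:300,265:415],'tray rim')
rect(.0,.008,np.s_[200:272,295:380],'tray floor')
# balls
for (u,v) in [(187,180),(137,179)]: print(pt('top',u,v,d[v,u]))
print('wall heights', P[100,100:500:80], P[60,100:500:80])
for b in [(256,105),(257,95)]: print('bottle',P[b[1],b[0]])
E
```

```text
cup top 519 ((580.385009765625, 189.59689331054688), (169.70677185058594, 39.85498809814453), 89.28182220458984) 0.09449952316094845
panel 3893 ((558.7637329101562, 161.31854248046875), (241.1965789794922, 130.20803833007812), 84.04644012451172) 0.020420417938413732
tray rim 1326 ((459.5676574707031, -222.85263061523438), (187.7037353515625, 248.40664672851562), 17.836109161376953) 0.05354285576173407
tray floor 4271 ((459.4464416503906, -223.73719787597656), (169.1903076171875, 199.9279022216797), 0.6494903564453125) 0.003843468934256305
[0.5797 0.1271 0.0661]
[0.5798 0.2402 0.0733]
wall heights [[ 0.7883  0.3624 -0.0017]
 [ 0.7882  0.1611  0.0026]
 [ 0.7297 -0.0388  0.1878]
 [ 0.7918 -0.2342 -0.    ]
 [ 0.792  -0.4287  0.0033]] [[ 1.042   0.5047 -0.3628]
 [ 1.0432  0.2352 -0.3624]
 [ 1.044  -0.0321 -0.3612]
 [ 1.0476 -0.2981 -0.3669]
 [ 1.047  -0.5605 -0.3623]]
bottle [ 0.72   -0.0307  0.1852]
bottle [ 0.7405 -0.0325  0.187 ]
```

```bash
cat >> h.py <<'E'
from scipy.spatial.transform import Rotation as Ro
def goto(p,yawx):  # yawx: desired world heading (deg) of tool x, mod 180
    s=env.get_state(); R=Ro.from_rotvec(s['eef_rot']).as_matrix()
    sh=R.T@(np.array(p)-s['ee_pos'])
    cur=np.degrees(np.arctan2(R[1,0],R[0,0])); tw=-( (yawx-cur+90)%180-90)  # tool z down: twist negative of yaw
    print('t %.2f pos %s tilt z %s'%(s['time'],s['ee_pos'],R[:,2])); print('cur x head %.1f; q6 %.2f; shift %s twist deg %.1f frac %.3f; F %s w %.3f'%(cur,s['q'][5],sh,tw,tw/30,s['contact_force'],s['width']))
E
python3 - <<'E'
from h import *
np.set_printoptions(precision=4,suppress=True)
goto([.580,.190,.25],-0.7)
E
```

```text
t 0.10 pos [ 0.1961 -0.5134  0.2525] tilt z [-0.0007  0.0015 -1.    ]
cur x head 110.9; q6 -0.28; shift [0.5202 0.6095 0.0033] twist deg -68.4 frac -2.280; F [ 0.5404  0.0989 -0.2093] w 1.003
```

>>> {"method": "apply_moves", "body": {
  "rows": [
    [0.26,0.305,0,-1],
    [0.26,0.305,0,-1],
    [0.26,0.305,0,-1],
    [0.26,0.305,0,-1],
    [0.26,0.305,0,-1],
    [0.26,0.305,0,-1],
    [0.26,0.305,0,-1],
    [0.26,0.305,0,-1],
    [0.26,0.305,0,-1]
  ]
}}

```text
time: 1.0
ee_pos: [0.3903, -0.1577, 0.2528]
eef_rot: [-1.041, -2.964, -0.002]
contact_force: [-1.0, -0.3, 0.4]
width: 0.996
```

```bash
python3 - <<'E'
from h import *
np.set_printoptions(precision=4,suppress=True)
goto([.580,.190,.20],-0.7)
E
```

```text
t 1.00 pos [ 0.3903 -0.1577  0.2528] tilt z [-0.      0.0012 -1.    ]
cur x head 141.3; q6 -0.67; shift [0.0694 0.3899 0.0533] twist deg -38.0 frac -1.267; F [-0.963  -0.3059  0.4429] w 0.996
```

>>> {"method": "apply_moves", "body": {
  "rows": [
    [0.069,0.39,0.05,-1],
    [0.069,0.39,0.05,-1],
    [0.069,0.39,0.05,-1],
    [0.069,0.39,0.05,-1],
    [0.069,0.39,0.05,-1],
    [0.069,0.39,0.05,-1],
    [0.069,0.39,0.05,-1],
    [0.069,0.39,0.05,-1],
    [0.069,0.39,0.05,-1]
  ]
}}

```text
time: 1.9
ee_pos: [0.5816, 0.1878, 0.1992]
eef_rot: [-0.244, -3.128, 0.003]
contact_force: [-0.3, -0.2, -0.6]
width: 1.0
```

```bash
python3 - <<'E'
from h import *
np.set_printoptions(precision=4,suppress=True)
goto([.580,.190,.08],-0.7)
E
```

```text
t 1.90 pos [0.5816 0.1878 0.1992] tilt z [-0.0047 -0.0016 -1.    ]
cur x head 171.1; q6 -0.72; shift [0.0014 0.0022 0.1192] twist deg -8.2 frac -0.274; F [-0.3184 -0.2463 -0.5975] w 1.000
```

>>> {"method": "apply_moves", "body": {
  "rows": [
    [0.001,0.002,0.04,-0.274],
    [0.001,0.002,0.08,-0.274],
    [0.001,0.002,0.1,-0.274],
    [0.001,0.002,0.115,-0.274],
    [0.001,0.002,0.119,-0.274],
    [0.001,0.002,0.119,-0.274],
    [0.001,0.002,0.119,-0.274]
  ]
}}

```text
time: 2.6
ee_pos: [0.5808, 0.1862, 0.0853]
eef_rot: [0.024, 3.14, 0.001]
contact_force: [0.2, 0.7, 0.3]
width: 0.997
```

```bash
python3 - <<'E'
from h import *
np.set_printoptions(precision=4,suppress=True)
goto([.580,.190,.08],-0.7)
E
```

```text
t 2.60 pos [0.5808 0.1862 0.0853] tilt z [ 0.0015  0.0006 -1.    ]
cur x head 179.1; q6 -0.58; shift [0.0008 0.0038 0.0053] twist deg -0.2 frac -0.006; F [0.1691 0.7236 0.3383] w 0.997
```

>>> {"method": "apply_moves", "body": {
  "rows": [
    [0.001,0.004,0.005,0],
    [0.001,0.004,0.005,0],
    [0.001,0.004,0.005,0]
  ]
}}

```text
time: 2.9
ee_pos: [0.5792, 0.1905, 0.0795]
eef_rot: [0.024, 3.141, 0.0]
contact_force: [1.6, -0.0, 0.1]
width: 0.998
```

```bash
python3 - <<'E'
from h import *
np.set_printoptions(precision=4,suppress=True)
goto([.580,.190,.08],-0.7)
E
```

```text
t 2.90 pos [0.5792 0.1905 0.0795] tilt z [ 0.0002  0.0001 -1.    ]
cur x head 179.1; q6 -0.59; shift [-0.0008 -0.0005 -0.0005] twist deg -0.2 frac -0.005; F [ 1.6381 -0.0419  0.1102] w 0.998
```

>>> {"method": "apply_moves", "body": {
  "rows": [
    [0,0,0,0],
    [0,0,0,0],
    [0,0,0,0],
    [0,0,0,0],
    [0,0,0,0],
    [0,0,0,0],
    [0,0,0,0],
    [0,0,0,0]
  ],
  "gripper": -1,
  "grip_force": 30
}}

```text
time: 3.7
ee_pos: [0.58, 0.1904, 0.0798]
eef_rot: [0.024, 3.14, 0.001]
contact_force: [4.0, -0.1, 1.6]
width: 0.452
```

>>> {"method": "apply_moves", "body": {
  "rows": [
    [0,0,-0.005,0],
    [0,0,-0.015,0],
    [0,0,-0.03,0],
    [0,0,-0.045,0],
    [0,0,-0.06,0],
    [0,0,-0.07,0],
    [0,0,-0.08,0],
    [0,0,-0.08,0],
    [0,0,-0.08,0]
  ]
}}

```text
time: 4.6
ee_pos: [0.5788, 0.1902, 0.1587]
eef_rot: [-0.024, -3.14, 0.0]
contact_force: [0.1, 0.3, -5.6]
width: 0.452
```

```bash
python3 - <<'E'
from h import *
np.set_printoptions(precision=4,suppress=True)
u=np.array([np.cos(np.radians(107.8)),np.sin(np.radians(107.8))]); c=np.array([.4595,-.223])
rim=c+u*.124; tgt=rim-u*.05; print(rim,tgt)
goto([tgt[0],tgt[1],.20],17.8)
snap('scene','s1'); snap('top','t1')
a=np.hstack([cv2.imread('pics/s1.png')[60:320,60:370],cv2.imread('pics/t1.png')[90:350,80:400]]);cv2.imwrite('pics/c1.png',cv2.resize(a,None,fx=1.25,fy=1.25))
E
```

```text
[ 0.4216 -0.1049] [ 0.4369 -0.1525]
t 4.60 pos [0.5788 0.1902 0.1587] tilt z [-0.0011 -0.     -1.    ]
cur x head 179.1; q6 -0.59; shift [ 0.1366 -0.3449 -0.0411] twist deg -18.7 frac -0.623; F [ 0.0541  0.3342 -5.5915] w 0.452
```

View pics/c1.png

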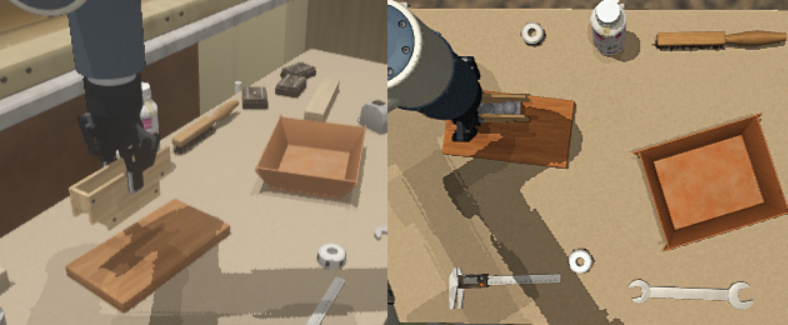

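>>> {"method": "apply_moves", "body": {
  "rows": [
    [0.001,-0.0024,-0.0005,-0.005],
    [0.004,-0.0097,-0.002,-0.02],
    [0.0083,-0.021,-0.004,-0.04],
    [0.0142,-0.0359,-0.008,-0.07],
    [0.0213,-0.0538,-0.012,-0.1],
    [0.0295,-0.0745,-0.016,-0.14],
    [0.0385,-0.0973,-0.02,-0.18],
    [0.0481,-0.1214,-0.025,-0.22],
    [0.0581,-0.1466,-0.03,-0.26],
    [0.0683,-0.1725,-0.034,-0.31]
  ]
}}

```text
time: 5.7
ee_pos: [0.5073, 0.0171, 0.194]
eef_rot: [-0.233, 3.132, -0.0]
contact_force: [0.7, -0.0, -4.7]
width: 0.453
```

```bash
python3 - <<'E'
from h import *
np.set_printoptions(precision=4,suppress=True)
goto([.4369,-.1525,.20],17.8)
E
```

```text
t 5.70 pos [0.5073 0.0171 0.194 ] tilt z [ 0.0008  0.     -1.    ]
cur x head -171.5; q6 -0.19; shift [ 0.0946 -0.1573 -0.0061] twist deg -9.3 frac -0.310; F [ 0.6688 -0.0419 -4.6985] w 0.453
```

>>> {"method": "apply_moves", "body": {
  "rows": [
    [0.0142,-0.0236,-0.001,-0.045],
    [0.028,-0.0465,-0.002,-0.09],
    [0.0412,-0.0686,-0.003,-0.135],
    [0.0537,-0.0893,-0.004,-0.175],
    [0.0651,-0.108,-0.005,-0.215],
    [0.075,-0.1246,-0.006,-0.245],
    [0.083,-0.138,-0.006,-0.27],
    [0.0893,-0.1485,-0.006,-0.29],
    [0.0933,-0.155,-0.006,-0.305],
    [0.0946,-0.1573,-0.006,-0.31]
  ]
}}

```text
time: 6.7
ee_pos: [0.437, -0.1514, 0.1995]
eef_rot: [-0.483, 3.104, -0.0]
contact_force: [-0.6, -0.5, -6.1]
width: 0.452
```

```bash
python3 - <<'E'
from h import *
np.set_printoptions(precision=4,suppress=True)
goto([.4369,-.1525,.125],17.8)
snap('scene','s2'); snap('top','t2')
a=np.hstack([cv2.imread('pics/s2.png')[60:320,160:460],cv2.imread('pics/t2.png')[90:350,180:500]]);cv2.imwrite('pics/c2.png',cv2.resize(a,None,fx=1.25,fy=1.25))
E
```

```text
t 6.70 pos [ 0.437  -0.1514  0.1995] tilt z [ 0.0004 -0.     -1.    ]
cur x head -162.3; q6 0.30; shift [ 0.0004 -0.001   0.0745] twist deg -0.1 frac -0.004; F [-0.5629 -0.5482 -6.1024] w 0.452
```

View pics/c2.png

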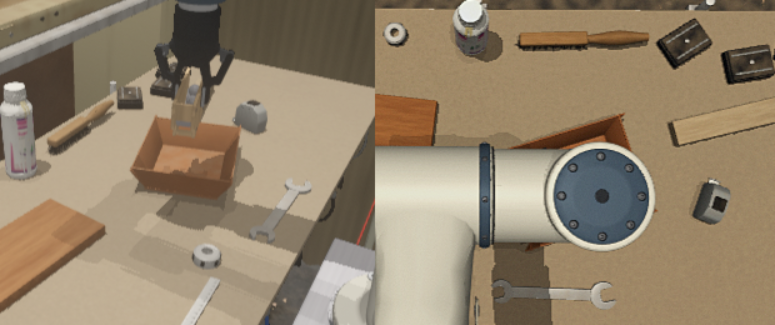

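>>> {"method": "apply_moves", "body": {
  "rows": [
    [0,0,0.01,0],
    [0,0,0.025,0],
    [0,0,0.04,0],
    [0,0,0.055,0],
    [0,0,0.065,0],
    [0,0,0.071,0],
    [0,-0.001,0.074,0],
    [0,-0.001,0.076,0],
    [0,-0.001,0.076,0]
  ],
  "grip_force": 20
}}

```text
time: 7.7
ee_pos: [0.4383, -0.1517, 0.1235]
eef_rot: [-0.484, 3.104, -0.0]
contact_force: [0.1, -0.1, -5.2]
width: 0.457
```

```bash
cat >> h.py <<'E'
def look(f):
    snap('scene',f)
    a=cv2.imread('pics/%s.png'%f)[120:240,240:380];cv2.imwrite('pics/%sz.png'%f,cv2.resize(a,None,fx=5,fy=5,interpolation=cv2.INTER_CUBIC))
E
python3 - <<'E'
from h import *
np.set_printoptions(precision=4,suppress=True)
goto([.4369,-.1525,.117],17.8)
look('s3')
E
```

```text
t 7.70 pos [ 0.4383 -0.1517  0.1235] tilt z [ 0.0005 -0.0001 -1.    ]
cur x head -162.3; q6 0.30; shift [ 0.0016 -0.0004  0.0065] twist deg -0.1 frac -0.003; F [ 0.1446 -0.0937 -5.2217] w 0.457
```

View pics/s3z.png

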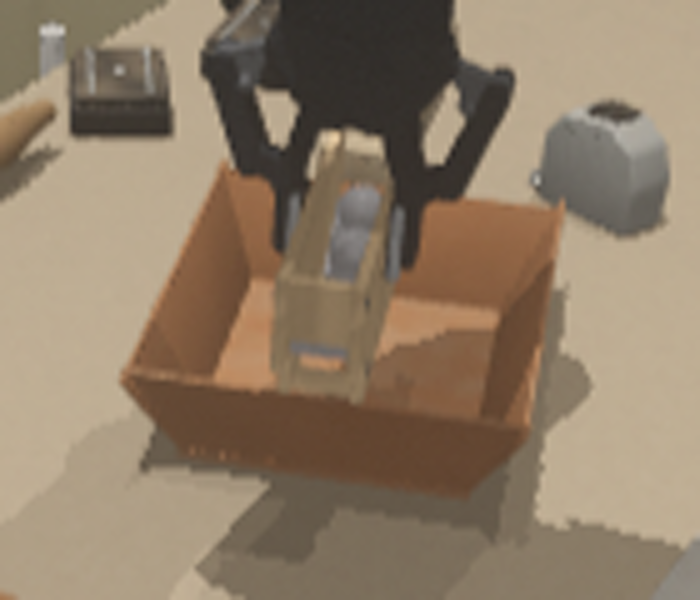

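>>> {"method": "apply_moves", "body": {
  "rows": [
    [0,0,0.002,0],
    [0,0,0.004,0],
    [0,0,0.006,0],
    [0,0,0.008,0],
    [0,0,0.009,0],
    [0,0,0.01,0],
    [0,0,0.01,0]
  ]
}}

```text
time: 8.45
ee_pos: [0.4386, -0.1524, 0.1146]
eef_rot: [-0.485, 3.103, -0.003]
contact_force: [-2.8, -1.8, 5.3]
width: 0.449
```

```bash
python3 - <<'E'
from h import *
np.set_printoptions(precision=4,suppress=True)
goto([.4369,-.1525,.117],17.8); print(env.get_state()['torque'])
look('s4')
E
```

```text
t 8.45 pos [ 0.4386 -0.1524  0.1146] tilt z [ 0.0015 -0.0019 -1.    ]
cur x head -162.2; q6 0.30; shift [ 0.0016  0.0004 -0.0024] twist deg -0.0 frac -0.001; F [-2.8245 -1.8355  5.2514] w 0.449
[-0.4644  1.1142  0.1058]
```

View pics/s4z.png

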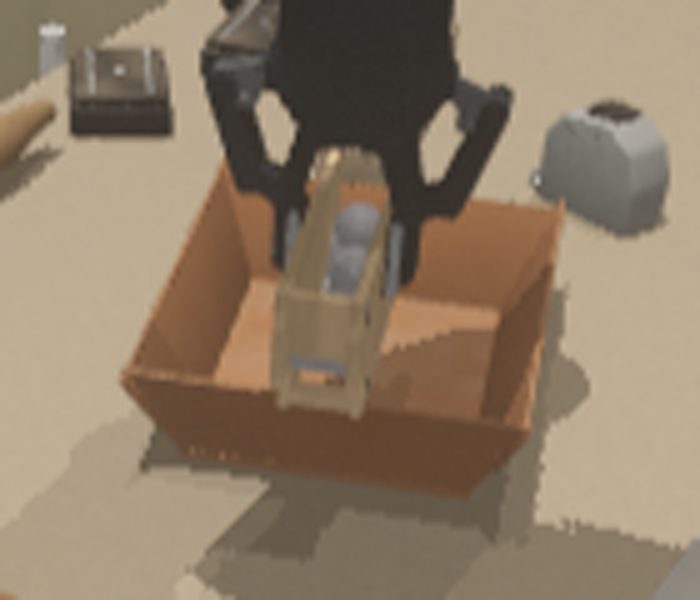

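>>> {"method": "apply_moves", "body": {
  "rows": [
    [0,0,0.001,0],
    [0,0,0.002,0],
    [0,0,0.003,0],
    [0,0,0.003,0],
    [0,0,0.003,0]
  ],
  "grip_force": 20
}}

```text
time: 9.0
ee_pos: [0.4389, -0.1527, 0.112]
eef_rot: [-0.485, 3.102, -0.005]
contact_force: [-2.4, -4.0, 6.4]
width: 0.452
```

```bash
python3 - <<'E'
from h import *
np.set_printoptions(precision=4,suppress=True)
goto([.4369,-.1525,.117],17.8); print(env.get_state()['torque'])
look('s5')
E
```

```text
t 9.00 pos [ 0.4389 -0.1527  0.112 ] tilt z [ 0.0024 -0.0025 -1.    ]
cur x head -162.2; q6 0.30; shift [ 0.0018  0.0008 -0.005 ] twist deg -0.0 frac -0.000; F [-2.4066 -3.9759  6.4492] w 0.452
[-0.8724  1.0621  0.135 ]
```

View pics/s5z.png

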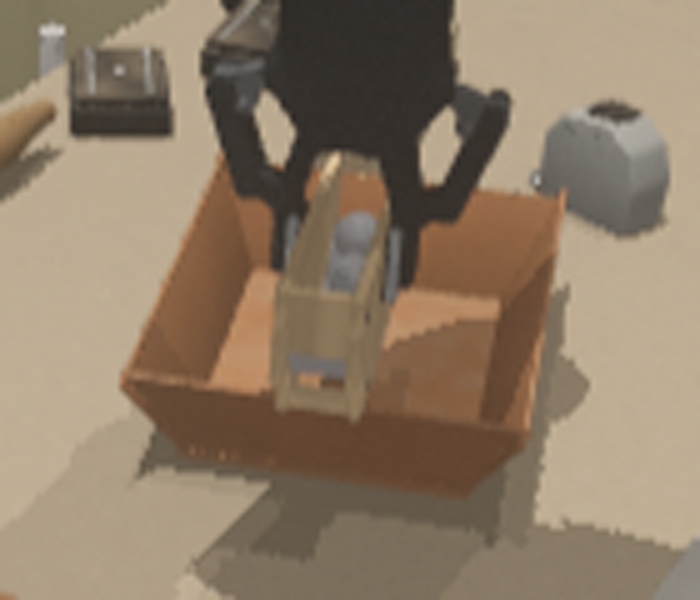

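```bash
cat >> h.py <<'E'
u_t=np.array([np.cos(np.radians(-72.2)),np.sin(np.radians(-72.2))])
def prof(f,g):
    # cup profile: along cup axis s (from grip point g, + toward nose), lateral w, z
    P=cloud('scene',np.load('pics/%s.npy'%f)).reshape(-1,3)
    q=P[:,:2]-np.array(g[:2]); s=q@u_t; w=q@np.array([-u_t[1],u_t[0]])
    m=(abs(w)<.024)&(abs(s)<.11)&(P[:,2]>.03)&(P[:,2]<.2)
    for a in np.arange(-.1,.1,.01):
        k=m&(s>=a)&(s<a+.01)
        if k.sum()>3: print('%.3f n%d max z %.4f (95%%: %.4f)'%(a+.005,k.sum(),P[k,2].max(),np.percentile(P[k,2],92)))
E
python3 - <<'E'
from h import *
for f in('s3','s4','s5'): print(f); prof(f,[.4383,-.152])
E
```

```text
s3
-0.085 n273 max z 0.1416 (95%: 0.1374)
-0.075 n33 max z 0.1413 (95%: 0.1394)
-0.065 n41 max z 0.1403 (95%: 0.1397)
-0.055 n86 max z 0.1407 (95%: 0.1397)
-0.045 n82 max z 0.1409 (95%: 0.1390)
-0.035 n162 max z 0.1413 (95%: 0.1344)
-0.025 n55 max z 0.1998 (95%: 0.1991)
-0.015 n296 max z 0.1999 (95%: 0.1955)
-0.005 n64 max z 0.1960 (95%: 0.1911)
0.005 n39 max z 0.1748 (95%: 0.1417)
0.015 n30 max z 0.1400 (95%: 0.1396)
0.025 n46 max z 0.1405 (95%: 0.1380)
0.035 n35 max z 0.1414 (95%: 0.1386)
0.045 n72 max z 0.1410 (95%: 0.1241)
0.055 n33 max z 0.1400 (95%: 0.1385)
0.065 n12 max z 0.1402 (95%: 0.1400)
0.075 n6 max z 0.1317 (95%: 0.1305)
s4
-0.085 n266 max z 0.1327 (95%: 0.1301)
-0.075 n43 max z 0.1336 (95%: 0.1321)
-0.065 n31 max z 0.1335 (95%: 0.1329)
-0.055 n86 max z 0.1323 (95%: 0.1312)
-0.045 n67 max z 0.1326 (95%: 0.1309)
-0.035 n135 max z 0.1325 (95%: 0.1273)
-0.025 n64 max z 0.2000 (95%: 0.1972)
-0.015 n335 max z 0.1996 (95%: 0.1967)
-0.005 n108 max z 0.1999 (95%: 0.1968)
0.005 n26 max z 0.1340 (95%: 0.1314)
0.015 n31 max z 0.1653 (95%: 0.1309)
0.025 n53 max z 0.1308 (95%: 0.129
[... 167 characters left out ...]
.1269 (95%: 0.1262)
0.085 n4 max z 0.1193 (95%: 0.1184)
s5
-0.085 n260 max z 0.1340 (95%: 0.1299)
-0.075 n53 max z 0.1332 (95%: 0.1329)
-0.065 n43 max z 0.1332 (95%: 0.1327)
-0.055 n104 max z 0.1324 (95%: 0.1305)
-0.045 n67 max z 0.1327 (95%: 0.1310)
-0.035 n117 max z 0.1314 (95%: 0.1185)
-0.025 n48 max z 0.1987 (95%: 0.1955)
-0.015 n355 max z 0.1999 (95%: 0.1966)
-0.005 n117 max z 0.1999 (95%: 0.1979)
0.005 n24 max z 0.1614 (95%: 0.1297)
0.015 n28 max z 0.1635 (95%: 0.1289)
0.025 n41 max z 0.1275 (95%: 0.1246)
0.035 n38 max z 0.1268 (95%: 0.1260)
0.045 n58 max z 0.1256 (95%: 0.1196)
0.055 n30 max z 0.1273 (95%: 0.1215)
0.065 n16 max z 0.1251 (95%: 0.1249)
0.075 n8 max z 0.1250 (95%: 0.1246)
```

```bash
python3 - <<'E'
from h import *
np.set_printoptions(precision=4,suppress=True)
P=cloud('scene',np.load('pics/s3.npy'))
for v in range(160,180,2): print(v,[P[v,u].round(3).tolist() for u in (317,320,322)])
for v in range(160,178,3): print(v,[P[v,u].round(3).tolist() for u in (295,298,300)])
E
```

```text
160 [[0.424, -0.16, 0.139], [0.41, -0.144, 0.149], [0.407, -0.147, 0.149]]
162 [[0.419, -0.149, 0.14], [0.413, -0.152, 0.14], [0.409, -0.154, 0.14]]
164 [[0.415, -0.141, 0.139], [0.412, -0.149, 0.137], [0.409, -0.154, 0.135]]
166 [[0.417, -0.145, 0.132], [0.411, -0.15, 0.131], [0.408, -0.153, 0.131]]
168 [[0.417, -0.147, 0.126], [0.412, -0.153, 0.125], [0.408, -0.153, 0.126]]
170 [[0.417, -0.147, 0.121], [0.412, -0.153, 0.119], [0.408, -0.156, 0.12]]
172 [[0.417, -0.149, 0.115], [0.411, -0.153, 0.115], [0.408, -0.155, 0.115]]
174 [[0.416, -0.147, 0.111], [0.478, -0.314, 0.018], [0.472, -0.315, 0.019]]
176 [[0.416, -0.149, 0.105], [0.477, -0.313, 0.013], [0.473, -0.318, 0.012]]
178 [[0.425, -0.17, 0.087], [0.475, -0.31, 0.009], [0.471, -0.316, 0.007]]
160 [[0.468, -0.136, 0.137], [0.459, -0.133, 0.14], [0.454, -0.133, 0.141]]
163 [[0.467, -0.135, 0.13], [0.459, -0.135, 0.132], [0.449, -0.124, 0.139]]
166 [[0.466, -0.135, 0.122], [0.457, -0.131, 0.126], [0.442, -0.11, 0.139]]
169 [[0.466, -0.135, 0.114], [0.439, -0.095, 0.14], [0.436, -0.099, 0.139]]
172 [[0.542, -0.293, 0.015], [0.433, -0.083, 0.139], [0.438, -0.103, 0.129]]
175 [[0.432, -0.068, 0.139], [0.427, -0.072, 0.139], [0.44, -0.109, 0.118]]
```

>>> {"method": "apply_moves", "body": {
  "rows": [
    [0,0,-0.005,0],
    [0,0,-0.015,0],
    [0,0,-0.03,0],
    [0,0,-0.045,0],
    [0,0,-0.06,0],
    [0,0,-0.07,0],
    [0,0,-0.075,0],
    [0,0,-0.075,0]
  ],
  "grip_force": 35
}}

```text
time: 9.85
ee_pos: [0.4382, -0.1515, 0.1857]
eef_rot: [-0.484, 3.103, 0.0]
contact_force: [0.3, -0.6, -6.0]
width: 0.455
```

```bash
python3 - <<'E'
from h import *
np.set_printoptions(precision=4,suppress=True)
goto([.559,.161,.19],-5.95)
E
```

```text
t 9.85 pos [ 0.4382 -0.1515  0.1857] tilt z [ 0.0009  0.0002 -1.    ]
cur x head -162.3; q6 0.30; shift [-0.2102  0.2609 -0.0042] twist deg 23.7 frac 0.789; F [ 0.2697 -0.6345 -6.0093] w 0.455
```

>>> {"method": "apply_moves", "body": {
  "rows": [
    [-0.0015,0.0018,0,0.005],
    [-0.0059,0.0073,0,0.02],
    [-0.0128,0.0159,0,0.05],
    [-0.0219,0.0271,-0.001,0.08],
    [-0.0328,0.0407,-0.001,0.12],
    [-0.0454,0.0564,-0.002,0.17],
    [-0.0593,0.0736,-0.002,0.22],
    [-0.074,0.0918,-0.003,0.28],
    [-0.0893,0.1109,-0.003,0.33],
    [-0.105,0.1305,-0.004,0.39]
  ]
}}

```text
time: 10.85
ee_pos: [0.4982, 0.0061, 0.1885]
eef_rot: [0.163, -3.136, 0.0]
contact_force: [0.5, 0.3, -5.1]
width: 0.455
```

```bash
python3 - <<'E'
from h import *
np.set_printoptions(precision=4,suppress=True)
goto([.559,.161,.19],-5.95)
E
```

```text
t 10.85 pos [0.4982 0.0061 0.1885] tilt z [-0.0014 -0.0001 -1.    ]
cur x head -174.1; q6 -0.22; shift [-0.0765  0.1478 -0.0016] twist deg 11.9 frac 0.396; F [ 0.4927  0.2935 -5.1145] w 0.455
```

>>> {"method": "apply_moves", "body": {
  "rows": [
    [-0.0115,0.0222,0,0.06],
    [-0.0226,0.0437,0,0.12],
    [-0.0334,0.0644,0,0.17],
    [-0.0435,0.084,0,0.22],
    [-0.0526,0.1017,0,0.27],
    [-0.0606,0.117,0,0.31],
    [-0.0672,0.1298,0,0.35],
    [-0.0722,0.1395,0,0.37],
    [-0.0754,0.1457,0,0.39],
    [-0.0765,0.1478,0,0.396]
  ]
}}

```text
time: 11.85
ee_pos: [0.5589, 0.1603, 0.1888]
eef_rot: [-0.16, -3.137, 0.001]
contact_force: [0.1, 0.2, -5.2]
width: 0.452
```

```bash
python3 - <<'E'
from h import *
np.set_printoptions(precision=4,suppress=True)
goto([.559,.161,.080],-5.95)
E
```

```text
t 11.85 pos [0.5589 0.1603 0.1888] tilt z [-0.0007 -0.0004 -1.    ]
cur x head 174.1; q6 -0.65; shift [-0.0001  0.0008  0.1088] twist deg 0.1 frac 0.003; F [ 0.1174  0.2295 -5.1515] w 0.452
```

>>> {"method": "apply_moves", "body": {
  "rows": [
    [0,0,0.015,0],
    [0,0,0.035,0],
    [0,0,0.06,0],
    [0,0,0.08,0],
    [0,0,0.092,0],
    [0,0,0.1,0],
    [0,0,0.104,0],
    [0,0,0.107,0],
    [0,0,0.109,0],
    [0,0,0.109,0]
  ],
  "grip_force": 20
}}

```text
time: 12.85
ee_pos: [0.5597, 0.1603, 0.082]
eef_rot: [0.16, 3.135, 0.002]
contact_force: [-1.2, 2.5, 2.6]
width: 0.454
```

```bash
python3 - <<'E'
from h import *
np.set_printoptions(precision=4,suppress=True)
goto([.559,.161,.080],-5.95); print(env.get_state()['torque'])
E
```

```text
t 12.85 pos [0.5597 0.1603 0.082 ] tilt z [ 0.0026  0.0012 -1.    ]
cur x head 174.2; q6 -0.65; shift [0.0008 0.0006 0.002 ] twist deg 0.1 frac 0.004; F [-1.2269  2.4536  2.5664] w 0.454
[ 0.4468  1.0012 -0.0837]
```

>>> {"method": "apply_moves", "body": {
  "rows": [
    [0,0,0.001,0],
    [0,0,0.001,0],
    [0,0,0.001,0]
  ]
}}

```text
time: 13.15
ee_pos: [0.56, 0.1608, 0.0814]
eef_rot: [0.159, 3.134, 0.004]
contact_force: [-3.0, 4.0, 5.9]
width: 0.455
```

>>> {"method": "apply_moves", "body": {
  "rows": [
    [0,0,0,0],
    [0,0,0,0],
    [0,0,0,0],
    [0,0,-0.01,0],
    [0,-0.01,-0.02,0],
    [0,-0.015,-0.028,0],
    [0,-0.015,-0.028,0],
    [0,-0.015,-0.028,0]
  ],
  "gripper": 0.4
}}

```text
time: 13.95
ee_pos: [0.5575, 0.1445, 0.1077]
eef_rot: [0.162, 3.137, 0.001]
contact_force: [-0.2, -0.3, -1.2]
width: 0.699
```

```bash
cat >>h.py <<'E'
def look2(f,b=(100,320,70,290),k=2.7):
    snap('scene',f)
    a=cv2.imread('pics/%s.png'%f)[b[0]:b[1],b[2]:b[3]];cv2.imwrite('pics/%sz.png'%f,cv2.resize(a,None,fx=k,fy=k,interpolation=cv2.INTER_CUBIC))
E
python3 - <<'E'
from h import *
np.set_printoptions(precision=4,suppress=True)
look2('s6')
P=cloud('scene',np.load('pics/s6.npy')).reshape(-1,3)
a=np.radians(84.05-180); u=np.array([np.cos(a),np.sin(a)]); q=P[:,:2]-[.559,.161]; s=q@u; w=q@[-u[1],u[0]]
for x in np.arange(-.1,.1,.01):
    k=(s>=x)&(s<x+.01)&(abs(w)<.022)&(P[:,2]<.105)&(P[:,2]>.05)
    if k.sum()>3: print('%.3f %.4f  w %.3f %.3f'%(x+.005,np.percentile(P[k,2],92),w[k&(P[:,2]>.09)].min() if (k&(P[:,2]>.09)).any() else 0,w[k&(P[:,2]>.09)].max() if (k&(P[:,2]>.09)).any() else 0))
k=(abs(w)<.03)&(P[:,2]>.085)&(P[:,2]<.1)&(abs(s)<.12); print('s range',np.percentile(s[k],[0.5,99.5]))
goto([.559+.015*u[0],.161+.015*u[1],.109],-5.95)
E
```

```text
-0.085 0.0954  w -0.019 0.019
-0.075 0.0956  w -0.020 0.020
-0.065 0.0956  w -0.020 0.020
-0.055 0.0957  w -0.020 0.020
-0.045 0.0956  w -0.020 0.019
-0.035 0.0951  w -0.020 0.020
-0.025 0.0953  w -0.020 0.019
-0.015 0.0959  w -0.020 0.019
-0.005 0.0957  w -0.020 0.020
0.005 0.0955  w -0.020 0.019
0.015 0.0956  w -0.019 0.020
0.025 0.0953  w 0.014 0.019
0.035 0.0942  w 0.013 0.019
0.045 0.0953  w -0.019 0.020
0.055 0.0952  w -0.020 -0.013
0.065 0.0950  w -0.019 0.021
0.075 0.0957  w -0.019 0.020
0.085 0.0952  w -0.019 -0.016
s range [-0.0872  0.0801]
t 14.00 pos [0.5572 0.1446 0.1073] tilt z [-0.0001  0.0003 -1.    ]
cur x head 174.1; q6 -0.63; shift [-0.0001  0.0015 -0.0017] twist deg 0.1 frac 0.002; F [-0.1596  0.9212 -0.0091] w 0.704
```

View pics/s6z.png

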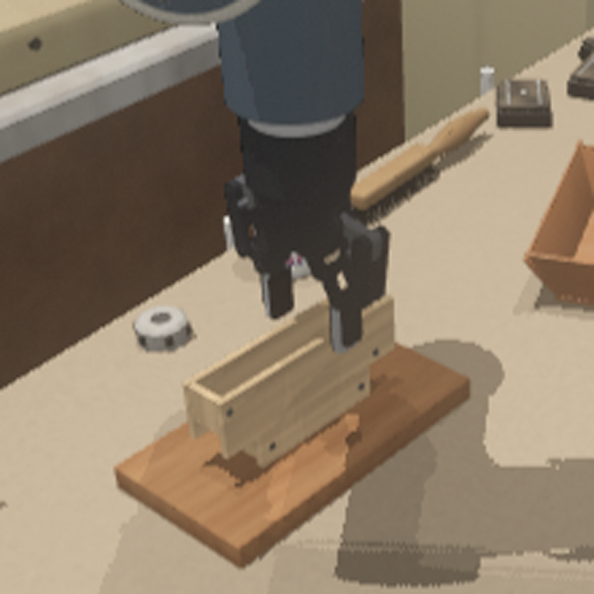

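>>> {"method": "apply_moves", "body": {
  "rows": [
    [0,0,0,0],
    [0,0,0,0],
    [0,0,0,0],
    [0,0,0,0],
    [0,0,0,0],
    [0,0,0,0]
  ],
  "gripper": -1,
  "grip_force": 40
}}

```text
time: 14.6
ee_pos: [0.5575, 0.1448, 0.1072]
eef_rot: [0.16, 3.137, 0.0]
contact_force: [2.0, 0.7, -0.4]
width: 0.439
```

>>> {"method": "apply_moves", "body": {
  "rows": [
    [0,0,-0.003,0],
    [0,0,-0.01,0],
    [0,0,-0.022,0],
    [0,0,-0.037,0],
    [0,0,-0.052,0],
    [0,0,-0.067,0],
    [0,0,-0.08,0],
    [0,0,-0.09,0],
    [0,0,-0.095,0],
    [0,0,-0.095,0]
  ]
}}

```text
time: 15.6
ee_pos: [0.5576, 0.1449, 0.2031]
eef_rot: [0.16, 3.136, 0.001]
contact_force: [-0.0, -0.0, -5.5]
width: 0.445
```

```bash
python3 - <<'E'
from h import *
np.set_printoptions(precision=4,suppress=True)
look2('s7')
P=cloud('scene',np.load('pics/s7.npy')).reshape(-1,3)
a=np.radians(84.05-180); u=np.array([np.cos(a),np.sin(a)]); q=P[:,:2]-[.559,.161]; s=q@u; w=q@[-u[1],u[0]]
for x in np.arange(-.1,.1,.02):
    k=(s>=x)&(s<x+.01)&(abs(w)<.022)&(P[:,2]<.202)&(P[:,2]>.12)
    if k.sum()>3: print('%.3f %.4f'%(x+.005,np.percentile(P[k,2],92)))
rim=np.array([.4216,-.1049]); tgt=rim+u_t*.064; print(tgt)
goto([tgt[0],tgt[1],.21],17.8)
E
```

```text
-0.075 0.1910
-0.055 0.1904
-0.035 0.1905
-0.015 0.1912
0.005 0.1937
0.025 0.1921
0.045 0.1889
0.065 0.1910
0.085 0.1892
[ 0.4412 -0.1658]
t 15.65 pos [0.5572 0.1448 0.2022] tilt z [-0.0003  0.0002 -1.    ]
cur x head 174.1; q6 -0.63; shift [ 0.0837 -0.3209 -0.0079] twist deg -23.7 frac -0.789; F [ 1.0032  0.4343 -5.0187] w 0.441
```

View pics/s7z.png

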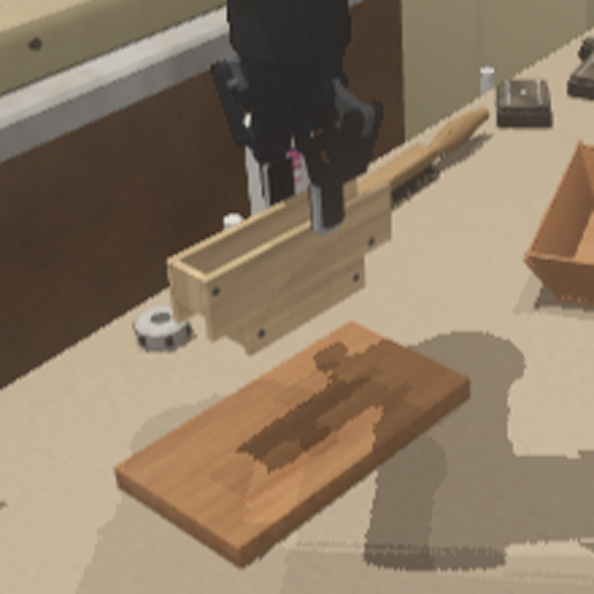

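>>> {"method": "apply_moves", "body": {
  "rows": [
    [0.0006,-0.0022,0,-0.005],
    [0.0023,-0.009,0,-0.02],
    [0.0051,-0.0195,0,-0.05],
    [0.0087,-0.0334,-0.001,-0.08],
    [0.0131,-0.0501,-0.002,-0.12],
    [0.0181,-0.0693,-0.003,-0.17],
    [0.0236,-0.0905,-0.003,-0.22],
    [0.0295,-0.113,-0.004,-0.28],
    [0.0356,-0.1364,-0.004,-0.33],
    [0.0418,-0.1605,-0.004,-0.39]
  ]
}}

```text
time: 16.65
ee_pos: [0.4984, -0.0122, 0.2063]
eef_rot: [-0.163, 3.137, -0.0]
contact_force: [0.6, 1.3, -5.3]
width: 0.444
```

```bash
python3 - <<'E'
from h import *
np.set_printoptions(precision=4,suppress=True)
goto([.4412,-.1658,.21],17.8)
E
```

```text
t 16.65 pos [ 0.4984 -0.0122  0.2063] tilt z [ 0.     -0.0001 -1.    ]
cur x head -174.1; q6 -0.19; shift [ 0.0728 -0.1469 -0.0037] twist deg -11.9 frac -0.395; F [ 0.5962  1.3474 -5.3188] w 0.444
```

>>> {"method": "apply_moves", "body": {
  "rows": [
    [0.0109,-0.022,0,-0.06],
    [0.0215,-0.0435,0,-0.12],
    [0.0317,-0.064,0,-0.17],
    [0.0414,-0.0834,0,-0.22],
    [0.05,-0.101,0,-0.27],
    [0.0576,-0.1163,0,-0.31],
    [0.064,-0.129,0,-0.35],
    [0.0687,-0.1387,0,-0.37],
    [0.0718,-0.1448,0,-0.39],
    [0.0728,-0.1469,0,-0.395]
  ]
}}

```text
time: 17.65
ee_pos: [0.4413, -0.1649, 0.2064]
eef_rot: [-0.482, 3.104, -0.0]
contact_force: [0.2, -1.0, -5.0]
width: 0.442
```

```bash
python3 - <<'E'
from h import *
np.set_printoptions(precision=4,suppress=True)
goto([.4412,-.1658,.152],17.8)
look('s8')
P=cloud('scene',np.load('pics/s8.npy')).reshape(-1,3)
q=P[:,:2]-np.array([.4595,-.223]); s=q@u_t; w=q@np.array([-u_t[1],u_t[0]])
k=(P[:,2]>.045)&(P[:,2]<.065)&(abs(s)<.15)&(abs(w)<.11)
print('rim near s',np.percentile(s[k],[1,99]),'w',np.percentile(w[k],[1,99]), 'z rim near',np.percentile(P[k&(s<-.115),2],[50,95]))
E
```

```text
t 17.65 pos [ 0.4413 -0.1649  0.2064] tilt z [ 0.0001 -0.     -1.    ]
cur x head -162.3; q6 0.33; shift [ 0.0003 -0.0008  0.0544] twist deg -0.1 frac -0.004; F [ 0.2402 -1.015  -5.0309] w 0.442
rim near s [-0.1208  0.1137] w [-0.0904  0.0952] z rim near [0.0558 0.0583]
```

View pics/s8z.png

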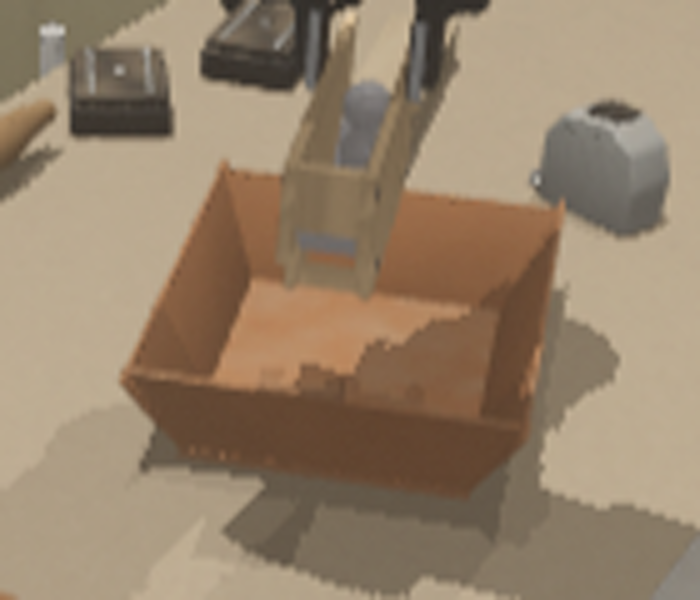

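>>> {"method": "apply_moves", "body": {
  "rows": [
    [0,0,0.01,0],
    [0,0,0.025,0],
    [0,0,0.04,0],
    [0,0,0.05,0],
    [0,0,0.056,0],
    [0,0,0.059,0],
    [0,0,0.06,0],
    [0,0,0.061,0],
    [0,0,0.062,0],
    [0,0,0.063,0]
  ],
  "grip_force": 20
}}

```text
time: 18.7
ee_pos: [0.4422, -0.1642, 0.1436]
eef_rot: [-0.483, 3.103, -0.0]
contact_force: [-0.8, 0.6, -5.6]
width: 0.44
```

>>> {"method": "apply_moves", "body": {
  "rows": [
    [0,0,0.001,0],
    [0,0,0.002,0],
    [0,0,0.003,0],
    [0,0,0.004,0],
    [0,0,0.005,0],
    [0,0,0.005,0]
  ]
}}

```text
time: 19.3
ee_pos: [0.443, -0.1648, 0.1397]
eef_rot: [-0.483, 3.101, -0.003]
contact_force: [-0.5, -2.3, 5.6]
width: 0.441
```

```bash
python3 - <<'E'
from h import *
np.set_printoptions(precision=4,suppress=True)
goto([.4412,-.1658,.137],17.8)
look('s9'); prof('s9',[.4412,-.1658])
E
```

```text
t 19.30 pos [ 0.443  -0.1648  0.1397] tilt z [ 0.003  -0.0015 -1.    ]
cur x head -162.3; q6 0.33; shift [ 0.002  -0.0003  0.0027] twist deg -0.1 frac -0.003; F [-0.5123 -2.334   5.5885] w 0.441
-0.095 n43 max z 0.1341 (95%: 0.1326)
-0.085 n43 max z 0.1332 (95%: 0.1316)
-0.075 n95 max z 0.1329 (95%: 0.1304)
-0.065 n56 max z 0.1316 (95%: 0.1307)
-0.055 n63 max z 0.1320 (95%: 0.1303)
-0.045 n84 max z 0.1325 (95%: 0.1294)
-0.035 n25 max z 0.1304 (95%: 0.1302)
-0.025 n39 max z 0.1999 (95%: 0.1922)
-0.015 n196 max z 0.1999 (95%: 0.1983)
-0.005 n74 max z 0.1994 (95%: 0.1933)
0.005 n72 max z 0.1899 (95%: 0.1597)
0.015 n40 max z 0.1914 (95%: 0.1289)
0.025 n77 max z 0.1294 (95%: 0.1095)
0.035 n36 max z 0.1295 (95%: 0.1269)
0.045 n12 max z 0.1276 (95%: 0.1272)
0.055 n10 max z 0.1278 (95%: 0.1275)
```

View pics/s9z.png

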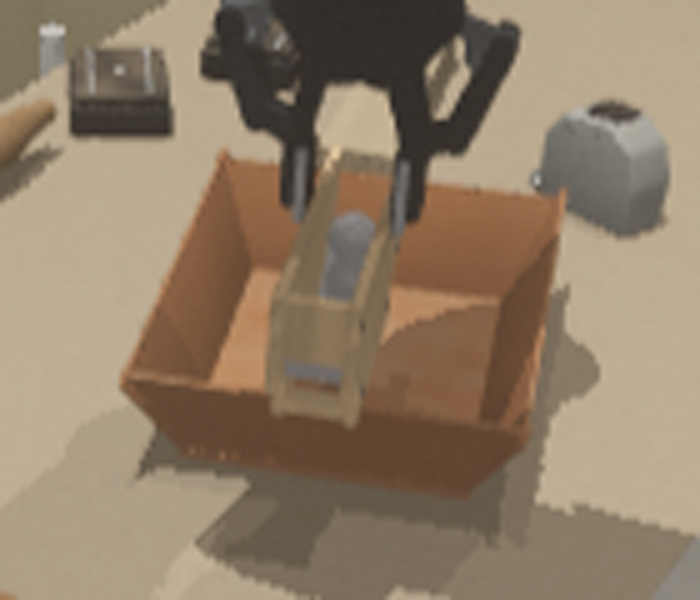

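>>> {"method": "apply_moves", "body": {
  "rows": [
    [0,-0.002,0.001,0],
    [0,-0.003,0.002,0],
    [0,-0.004,0.003,0],
    [0,-0.005,0.004,0],
    [0,-0.006,0.005,0],
    [0,-0.007,0.006,0],
    [0,-0.007,0.006,0]
  ]
}}

```text
time: 20.05
ee_pos: [0.4458, -0.1716, 0.1339]
eef_rot: [-0.483, 3.1, -0.003]
contact_force: [1.3, -2.6, 5.7]
width: 0.441
```

```bash
python3 - <<'E'
from h import *
np.set_printoptions(precision=4,suppress=True)
goto([.4412,-.1658,.137],17.8); print(env.get_state()['torque'])
look('s10'); prof('s10',[.4432,-.172])
E
```

```text
t 20.05 pos [ 0.4458 -0.1716  0.1339] tilt z [ 0.0043 -0.0015 -1.    ]
cur x head -162.3; q6 0.35; shift [ 0.0026  0.0069 -0.0031] twist deg -0.1 frac -0.003; F [ 1.2906 -2.5986  5.7416] w 0.441
[-0.651  -0.0625  0.0049]
-0.095 n66 max z 0.1370 (95%: 0.1363)
-0.085 n80 max z 0.1350 (95%: 0.1331)
-0.075 n89 max z 0.1339 (95%: 0.1320)
-0.065 n52 max z 0.1327 (95%: 0.1312)
-0.055 n108 max z 0.1316 (95%: 0.1252)
-0.045 n24 max z 0.1300 (95%: 0.1293)
-0.035 n23 max z 0.1281 (95%: 0.1276)
-0.025 n29 max z 0.1912 (95%: 0.1710)
-0.015 n230 max z 0.2000 (95%: 0.1980)
-0.005 n86 max z 0.1999 (95%: 0.1956)
0.005 n50 max z 0.1851 (95%: 0.1837)
0.015 n41 max z 0.1864 (95%: 0.1220)
0.025 n59 max z 0.1210 (95%: 0.1080)
0.035 n21 max z 0.1188 (95%: 0.1177)
0.045 n14 max z 0.1179 (95%: 0.1177)
0.055 n6 max z 0.1164 (95%: 0.1148)
0.065 n5 max z 0.1151 (95%: 0.1150)
```

View pics/s10z.png

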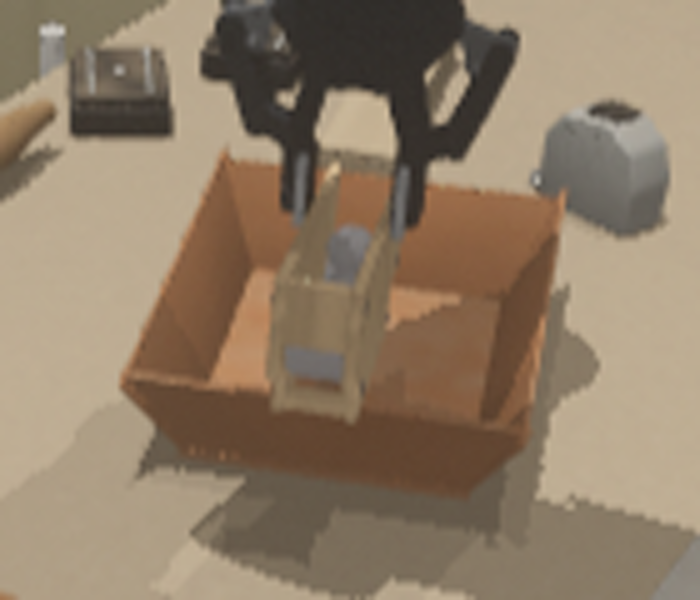

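>>> {"method": "apply_moves", "body": {
  "rows": [
    [0,-0.001,0.001,0],
    [0,-0.002,0.002,0],
    [0,-0.003,0.003,0],
    [0,-0.004,0.004,0],
    [0,-0.005,0.005,0],
    [0,-0.006,0.006,0],
    [0,-0.006,0.007,0],
    [0,-0.006,0.007,0]
  ]
}}

```text
time: 20.9
ee_pos: [0.4471, -0.1766, 0.1259]
eef_rot: [-0.482, 3.101, -0.001]
contact_force: [2.0, -2.2, 5.3]
width: 0.445
```

```bash
cat >>h.py <<'E'
def tilt(f):
    # robust fit of cup's top-edge heights; grip near current TCP xy
    s0=env.get_state(); g=s0['ee_pos'][:2]
    P=cloud('scene',np.load('pics/%s.npy'%f)).reshape(-1,3)
    q=P[:,:2]-g; s=q@u_t; w=q@np.array([-u_t[1],u_t[0]])
    m=(abs(w)<.022)&(P[:,2]>.05)&(P[:,2]<.185); S=[];Z=[]
    for a in list(np.arange(-.1,-.03,.01))+list(np.arange(.025,.07,.01)):
        k=m&(s>=a)&(s<a+.01)
        if k.sum()>4: S.append(a+.005); Z.append(np.percentile(P[k,2],92))
    S=np.array(S);Z=np.array(Z)
    from scipy.stats import theilslopes
    sl=theilslopes(Z,S)[0]; print('tilt %.3f rad'%-np.arctan(sl), 'n',len(S)); print('T %.2f tcp %s F %s M %s'%(s0['time'],s0['ee_pos'].round(4),s0['contact_force'].round(1),s0['torque'].round(2)))
E
python3 - <<'E'
from h import *
look('s11'); tilt('s10');tilt('s11')
E
```

```text
tilt 0.132 rad n 11
T 20.95 tcp [ 0.4471 -0.1766  0.1259] F [ 3.  -1.8  5.1] M [-0.25 -1.13 -0.16]
tilt 0.241 rad n 11
T 20.95 tcp [ 0.4471 -0.1766  0.1259] F [ 3.  -1.8  5.1] M [-0.25 -1.13 -0.16]
```

View pics/s11z.png

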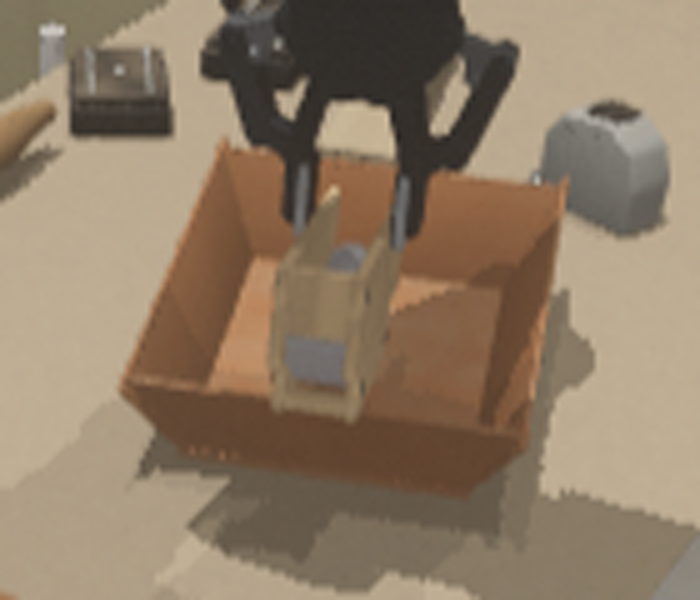

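>>> {"method": "apply_moves", "body": {
  "rows": [
    [0,-0.0005,0.0006,0],
    [0,-0.001,0.0012,0],
    [0,-0.0015,0.0018,0],
    [0,-0.002,0.0024,0],
    [0,-0.0025,0.003,0],
    [0,-0.0025,0.003,0],
    [0,-0.0025,0.003,0]
  ]
}}

```text
time: 21.65
ee_pos: [0.4468, -0.179, 0.1223]
eef_rot: [-0.483, 3.104, -0.0]
contact_force: [4.1, -2.0, 3.2]
width: 0.443
```

```bash
python3 - <<'E'
from h import *
look('s12'); tilt('s12')
E
```

```text
tilt 0.270 rad n 11
T 21.70 tcp [ 0.4468 -0.179   0.1223] F [ 4.2 -1.2  3.7] M [-0.27 -1.62 -0.27]
```

View pics/s12z.png

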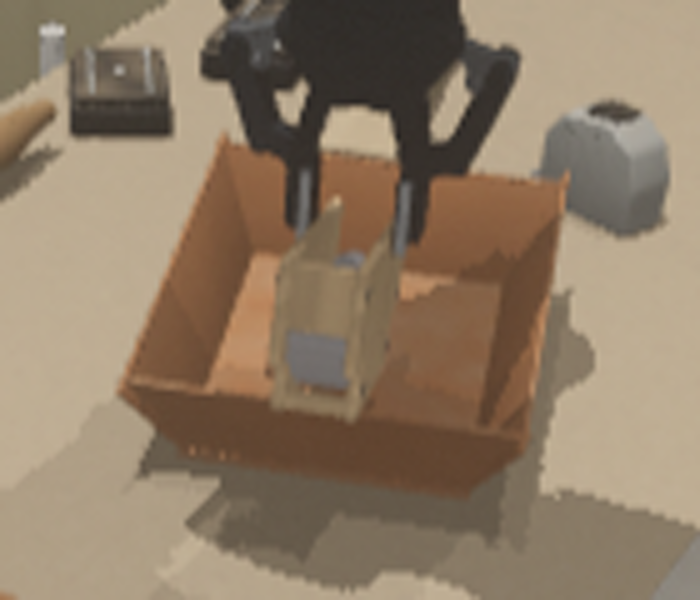

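>>> {"method": "apply_moves", "body": {
  "rows": [
    [0,-0.001,-0.002,0],
    [0,-0.002,-0.005,0],
    [0,-0.004,-0.008,0],
    [0,-0.006,-0.01,0],
    [0,-0.008,-0.011,0],
    [0,-0.008,-0.011,0]
  ]
}}

```text
time: 22.3
ee_pos: [0.4484, -0.1866, 0.1327]
eef_rot: [0.482, -3.103, -0.001]
contact_force: [0.1, -0.3, -5.0]
width: 0.443
```

```bash
cat >>h.py <<'E'
def rim(f):
    P=cloud('scene',np.load('pics/%s.npy'%f)).reshape(-1,3)
    q=P[:,:2]-np.array([.4595,-.223]); s=q@u_t; w=q@np.array([-u_t[1],u_t[0]])
    k=(P[:,2]>.03)&(P[:,2]<.075)&(s<-.1)&(s>-.15)&(abs(w)<.1)&((w<-.04)|(w>.04))
    for lo,hi in((-.1,-.04),(.04,.1)):
        j=k&(w>lo)&(w<hi); 
        if j.sum()>5: print('rim w[%.2f,%.2f] zmax %.4f s at top %.4f'%(lo,hi,np.percentile(P[j,2],97),np.median(s[j&(P[:,2]>np.percentile(P[j,2],85))])))
    g=env.get_state()['ee_pos'][:2]-np.array([.4595,-.223]); print('tcp s %.4f w %.4f'%(g@u_t, g@np.array([-u_t[1],u_t[0]])))
E
python3 - <<'E'
from h import *
look('s13'); tilt('s13'); rim('s13'); rim('s8')
E
```

```text
tilt 0.254 rad n 11
T 22.35 tcp [ 0.4485 -0.1865  0.1328] F [-0.6  0.5 -6.6] M [-0.12 -0.03  0.01]
rim w[-0.10,-0.04] zmax 0.0575 s at top -0.1164
rim w[0.04,0.10] zmax 0.0575 s at top -0.1171
tcp s -0.0381 w 0.0007
rim w[-0.10,-0.04] zmax 0.0572 s at top -0.1145
rim w[0.04,0.10] zmax 0.0575 s at top -0.1141
tcp s -0.0381 w 0.0007
```

View pics/s13z.png

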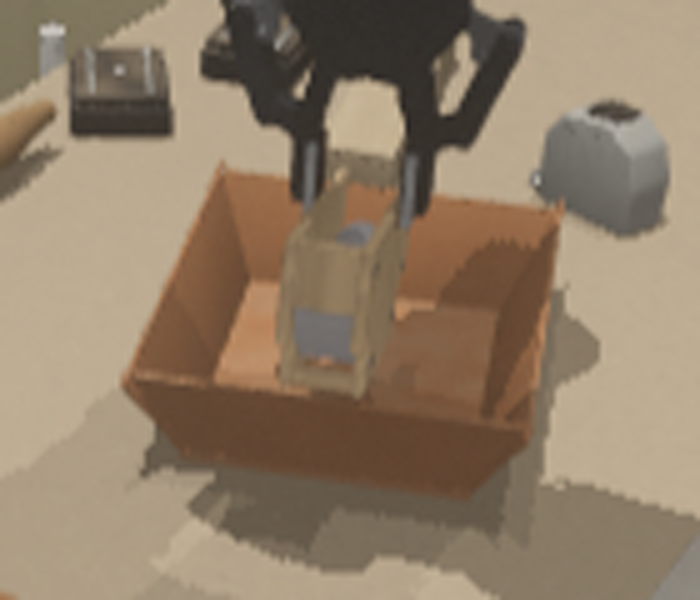

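>>> {"method": "apply_moves", "body": {
  "rows": [
    [0,0.001,0.002,0],
    [0,0.002,0.004,0],
    [0,0.002,0.006,0],
    [0,0.002,0.007,0],
    [0,0.0018,0.008,0],
    [0,0.0014,0.009,0],
    [0,0.001,0.01,0],
    [0,0.001,0.01,0]
  ]
}}

```text
time: 23.15
ee_pos: [0.4488, -0.1858, 0.1236]
eef_rot: [-0.483, 3.104, -0.001]
contact_force: [-1.4, 0.7, -0.7]
width: 0.438
```

```bash
python3 - <<'E'
from h import *
look('s14'); tilt('s14'); rim('s14')
E
```

```text
tilt 0.273 rad n 11
T 23.20 tcp [ 0.4488 -0.1858  0.1236] F [-0.8 -0.5 -0.7] M [0.11 0.64 0.21]
rim w[-0.10,-0.04] zmax 0.0572 s at top -0.1159
rim w[0.04,0.10] zmax 0.0576 s at top -0.1166
tcp s -0.0387 w 0.0012
```

View pics/s14z.png

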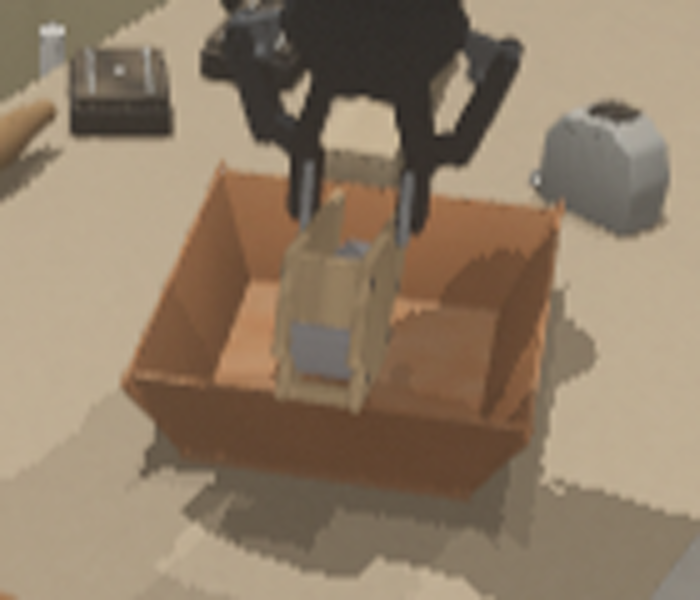

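>>> {"method": "apply_moves", "body": {
  "rows": [
    [0,-0.0003,0.0005,0],
    [0,-0.0005,0.001,0],
    [0,-0.0008,0.0015,0],
    [0,-0.001,0.002,0],
    [0,-0.0012,0.0025,0],
    [0,-0.0014,0.003,0],
    [0,-0.0014,0.003,0]
  ]
}}

```text
time: 23.9
ee_pos: [0.4499, -0.1874, 0.1208]
eef_rot: [-0.483, 3.103, -0.002]
contact_force: [1.1, -4.0, 3.5]
width: 0.443
```

```bash
python3 - <<'E'
from h import *
look('s15'); tilt('s15'); rim('s15')
E
```

```text
tilt 0.297 rad n 11
T 23.95 tcp [ 0.4499 -0.1873  0.1208] F [ 1.2 -3.3  3.1] M [-0.82 -0.26 -0.03]
rim w[-0.10,-0.04] zmax 0.0570 s at top -0.1159
rim w[0.04,0.10] zmax 0.0573 s at top -0.1166
tcp s -0.0369 w 0.0018
```

View pics/s15z.png

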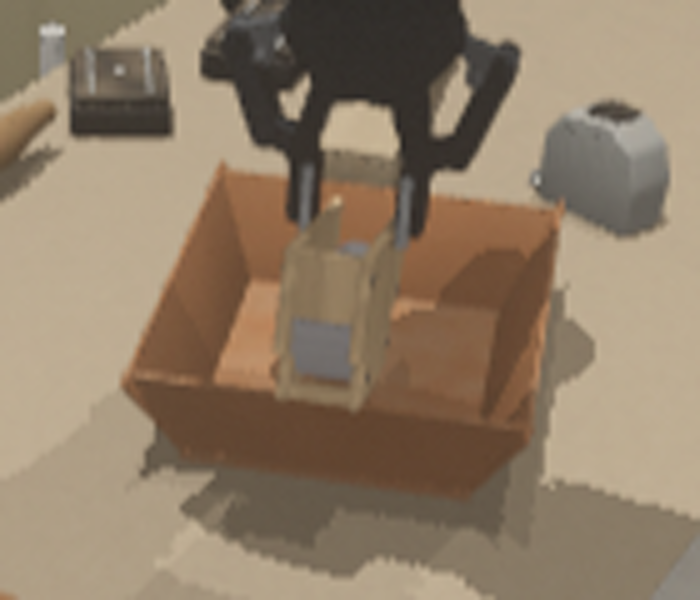

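>>> {"method": "apply_moves", "body": {
  "rows": [
    [0,-0.0003,0.0005,0],
    [0,-0.0005,0.001,0],
    [0,-0.0008,0.0015,0],
    [0,-0.001,0.002,0],
    [0,-0.0012,0.0025,0],
    [0,-0.0014,0.003,0],
    [0,-0.0014,0.003,0],
    [0,-0.0014,0.003,0]
  ]
}}

```text
time: 24.75
ee_pos: [0.4501, -0.1886, 0.1176]
eef_rot: [-0.483, 3.103, -0.001]
contact_force: [3.0, -5.0, 4.1]
width: 0.435
```

```bash
python3 - <<'E'
from h import *
look('s16'); tilt('s16'); rim('s16')
E
```

```text
tilt 0.302 rad n 11
T 24.80 tcp [ 0.45   -0.1886  0.1176] F [ 3.  -4.9  3.9] M [-1.17 -0.75 -0.07]
rim w[-0.10,-0.04] zmax 0.0574 s at top -0.1160
rim w[0.04,0.10] zmax 0.0571 s at top -0.1168
tcp s -0.0357 w 0.0015
```

View pics/s16z.png

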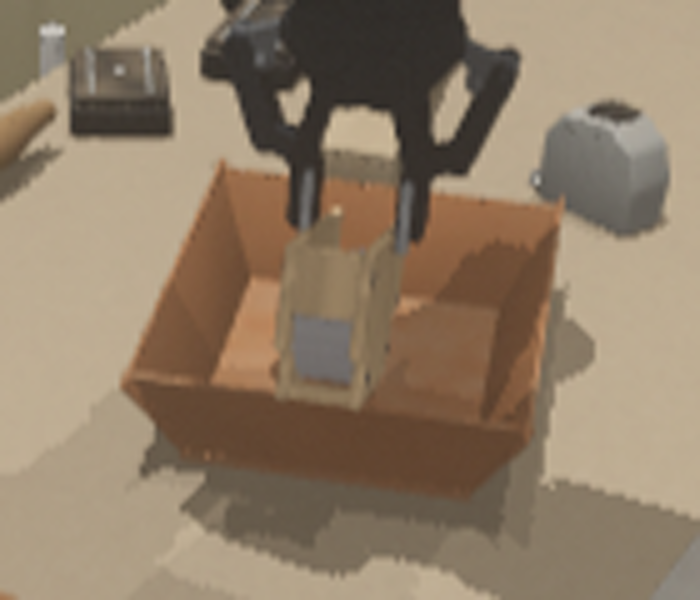

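```bash
cat >>h.py <<'E'
def line(f,tcp):
    g=np.array(tcp[:2]); P=cloud('scene',np.load('pics/%s.npy'%f)).reshape(-1,3)
    q=P[:,:2]-g; s=q@u_t; w=q@np.array([-u_t[1],u_t[0]]); m=(abs(w)<.022)&(P[:,2]>.05)&(P[:,2]<.185); S=[];Z=[]
    for a in list(np.arange(-.1,-.03,.01))+list(np.arange(.025,.07,.01)):
        k=m&(s>=a)&(s<a+.01)
        if k.sum()>4: S.append(a+.005); Z.append(np.percentile(P[k,2],92))
    from scipy.stats import theilslopes
    sl,ic=theilslopes(Z,S)[:2]; print(f,'tilt %.3f ztop@grip - tcp %.4f'%(-np.arctan(sl),ic-tcp[2])); print(np.c_[S,Z].round(4).T.tolist())
E
python3 - <<'E'
from h import *
line('s13',[.4484,-.1866,.1327]);line('s14',[.4488,-.1858,.1236]);line('s15',[.4499,-.1874,.1208]);line('s16',[.45,-.1886,.1176])
E
```

```text
s13 tilt 0.252 ztop@grip - tcp -0.0134
[[-0.095, -0.085, -0.075, -0.065, -0.055, -0.045, -0.035, -0.025, 0.03, 0.04, 0.05], [0.1457, 0.1091, 0.1374, 0.1392, 0.1361, 0.1336, 0.1309, 0.1288, 0.1084, 0.1109, 0.1079]]
s14 tilt 0.273 ztop@grip - tcp -0.0104
[[-0.095, -0.085, -0.075, -0.065, -0.055, -0.045, -0.035, -0.025, 0.03, 0.04, 0.05], [0.1399, 0.105, 0.132, 0.1307, 0.1285, 0.1258, 0.1229, 0.155, 0.1014, 0.0953, 0.0991]]
s15 tilt 0.297 ztop@grip - tcp -0.0101
[[-0.095, -0.085, -0.075, -0.065, -0.055, -0.045, -0.035, -0.025, 0.03, 0.04, 0.06], [0.1397, 0.1049, 0.1267, 0.1307, 0.1263, 0.1244, 0.1211, 0.1812, 0.0933, 0.0949, 0.0904]]
s16 tilt 0.302 ztop@grip - tcp -0.0136
[[-0.095, -0.085, -0.075, -0.065, -0.055, -0.045, -0.035, -0.025, 0.03, 0.04, 0.05], [0.1404, 0.1133, 0.118, 0.1317, 0.1222, 0.1243, 0.1172, 0.1791, 0.094, 0.0889, 0.0895]]
```

>>> {"method": "apply_moves", "body": {
  "rows": [
    [0,-0.0002,0.0004,0],
    [0,-0.0004,0.0008,0],
    [0,-0.0006,0.0012,0],
    [0,-0.0007,0.0016,0],
    [0,-0.0008,0.002,0],
    [0,-0.0008,0.002,0],
    [0,-0.0008,0.002,0]
  ]
}}

```text
time: 25.5
ee_pos: [0.45, -0.1891, 0.1153]
eef_rot: [-0.483, 3.104, -0.0]
contact_force: [2.8, -4.1, 4.4]
width: 0.438
```

```bash
cat >>h.py <<'E'
def ti2(f,tcp=None):
    s0=env.get_state(); tcp=s0['ee_pos'] if tcp is None else tcp
    g=np.array(tcp[:2]); P=cloud('scene',np.load('pics/%s.npy'%f)).reshape(-1,3)
    q=P[:,:2]-g; s=q@u_t; w=q@np.array([-u_t[1],u_t[0]]); m=(abs(w)<.022)&(P[:,2]>.04)&(P[:,2]<tcp[2]+.03); S=[];Z=[]
    for a in np.r_[np.arange(-.07,-.03,.005),np.arange(.03,.065,.005)]:
        k=m&(s>=a)&(s<a+.005)
        if k.sum()>2: S.append(a+.0025); Z.append(np.sort(P[k,2])[-2])
    S=np.array(S);Z=np.array(Z)
    p=np.polyfit(S,Z,1); 
    for _ in range(4):
        r=Z-np.polyval(p,S); k=abs(r)<max(.0015,1.5*np.median(abs(r))); p=np.polyfit(S[k],Z[k],1)
    print(f,'TILT %.3f ic-tcp %.4f n %d/%d | t %.2f tcp %s F %s'%(-np.arctan(p[0]),p[1]-tcp[2],k.sum(),len(S),s0['time'],s0['ee_pos'].round(4),s0['contact_force'].round(1)))
E
python3 - <<'E'
from h import *
look('s17'); ti2('s17'); rim('s17')
ti2('s13',[.4484,-.1866,.1327]);ti2('s14',[.4488,-.1858,.1236]);ti2('s15',[.4499,-.1874,.1208]);ti2('s16',[.45,-.1886,.1176])
E
```

```text
s17 TILT 0.383 ic-tcp -0.0143 n 7/11 | t 25.55 tcp [ 0.4501 -0.1891  0.1153] F [ 2.8 -4.9  4.6]
rim w[-0.10,-0.04] zmax 0.0569 s at top -0.1169
rim w[0.04,0.10] zmax 0.0570 s at top -0.1182
tcp s -0.0352 w 0.0014
s13 TILT 0.335 ic-tcp -0.0155 n 9/15 | t 25.55 tcp [ 0.4501 -0.1891  0.1153] F [ 2.8 -4.9  4.6]
s14 TILT 0.352 ic-tcp -0.0153 n 9/14 | t 25.55 tcp [ 0.4501 -0.1891  0.1153] F [ 2.8 -4.9  4.6]
s15 TILT 0.395 ic-tcp -0.0154 n 7/13 | t 25.55 tcp [ 0.4501 -0.1891  0.1153] F [ 2.8 -4.9  4.6]
s16 TILT 0.400 ic-tcp -0.0151 n 8/13 | t 25.55 tcp [ 0.4501 -0.1891  0.1153] F [ 2.8 -4.9  4.6]
```

View pics/s17z.png

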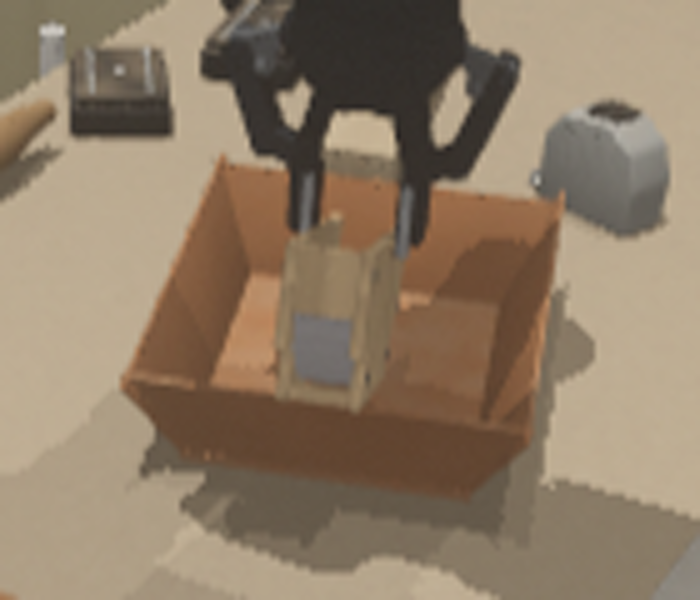

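```bash
cat >>h.py <<'E'
def wall(f,u0,u1,v0,v1):
    P=cloud('scene',np.load('pics/%s.npy'%f))[v0:v1,u0:u1].reshape(-1,3)
    c=np.median(P,0); Q=P-c; k=np.linalg.norm(Q,axis=1)<.04
    for _ in range(4):
        n=np.linalg.svd(Q[k]-Q[k].mean(0))[2][2]; r=(Q-Q[k].mean(0))@n; k=abs(r)<max(.0015,2*np.median(abs(r)))
    if n[:2]@u_t>0:n=-n
    print(f,'wall tilt %.3f n %d/%d rms %.4f'%(np.arctan2(n[2],-(n[:2]@u_t)),k.sum(),len(k),r[k].std()))
E
python3 - <<'E'
from h import *
wall('s8',300,313,155,165)
wall('s13',300,313,169,180)
wall('s14',299,311,171,182)
wall('s15',299,311,170,182)
wall('s16',299,311,170,182)
wall('s17',299,311,170,182)
E
```

```text
s8 wall tilt -0.033 n 102/130 rms 0.0009
s13 wall tilt 0.275 n 113/143 rms 0.0011
s14 wall tilt 0.273 n 98/132 rms 0.0009
s15 wall tilt 0.225 n 120/144 rms 0.0013
s16 wall tilt 0.356 n 114/144 rms 0.0011
s17 wall tilt 0.417 n 117/144 rms 0.0012
```

>>> {"method": "apply_moves", "body": {
  "rows": [
    [0,0,-0.001,0],
    [0,0,-0.003,0],
    [0,0,-0.006,0],
    [0,0,-0.008,0],
    [0,0,-0.008,0],
    [0,0,-0.008,0]
  ]
}}

```text
time: 26.15
ee_pos: [0.4489, -0.1886, 0.1224]
eef_rot: [0.483, -3.102, -0.002]
contact_force: [1.0, 0.8, -4.1]
width: 0.442
```

```bash
cat >>h.py <<'E'
def weigh(n=6):
    F=[]
    for i in range(n):
        env.read_camera('scene'); F.append(env.get_state()['contact_force'][2])
    print('Fz mean %.2f'%np.mean(F),np.round(F,1))
E
python3 - <<'E'
from h import *
look('s18'); weigh(); wall('s18',299,311,168,179); rim('s18'); print(env.get_state()['time'],env.get_state()['ee_pos'])
E
```

```text
Fz mean -4.53 [-4.  -4.5 -4.5 -4.3 -4.9 -4.9]
s18 wall tilt 0.388 n 108/132 rms 0.0013
rim w[-0.10,-0.04] zmax 0.0576 s at top -0.1158
rim w[0.04,0.10] zmax 0.0575 s at top -0.1177
tcp s -0.0353 w 0.0012
26.5 [ 0.44981187 -0.1890159   0.12321341]
```

View pics/s18z.png

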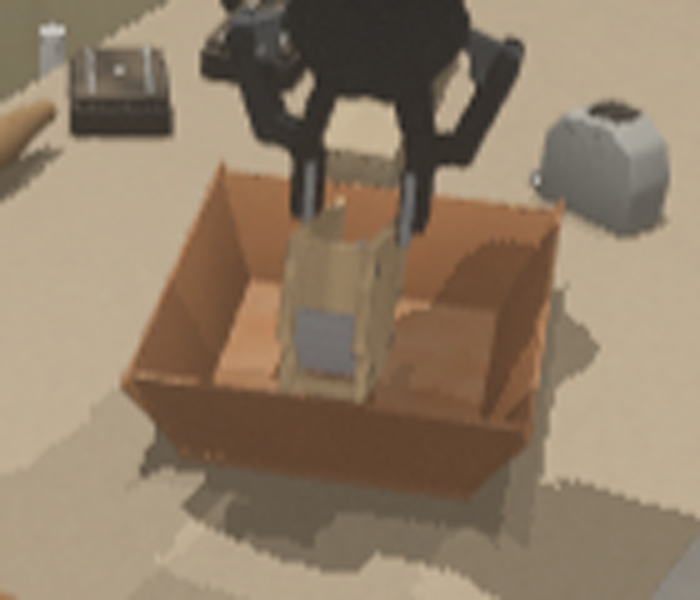

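>>> {"method": "apply_moves", "body": {
  "rows": [
    [0,0,-0.001,0],
    [0,0,-0.004,0],
    [0,0,-0.008,0],
    [0,0,-0.011,0],
    [0,0,-0.012,0],
    [0,0,-0.012,0]
  ]
}}

```text
time: 27.1
ee_pos: [0.45, -0.1891, 0.1356]
eef_rot: [-0.483, 3.104, -0.0]
contact_force: [0.1, 0.1, -4.5]
width: 0.44
```

```bash
python3 - <<'E'
from h import *
look('s19'); weigh(14); wall('s19',299,311,165,176)
snap('top','t19'); a=cv2.imread('pics/t19.png')[150:310,250:430]; cv2.imwrite('pics/t19z.png',cv2.resize(a,None,fx=4,fy=4,interpolation=cv2.INTER_CUBIC))
E
```

```text
Fz mean -4.48 [-3.8 -4.4 -5.1 -5.  -4.1 -4.  -5.1 -4.6 -3.8 -4.1 -4.8 -5.3 -4.7 -4. ]
s19 wall tilt 0.334 n 102/132 rms 0.0009
```

View pics/s19z.png

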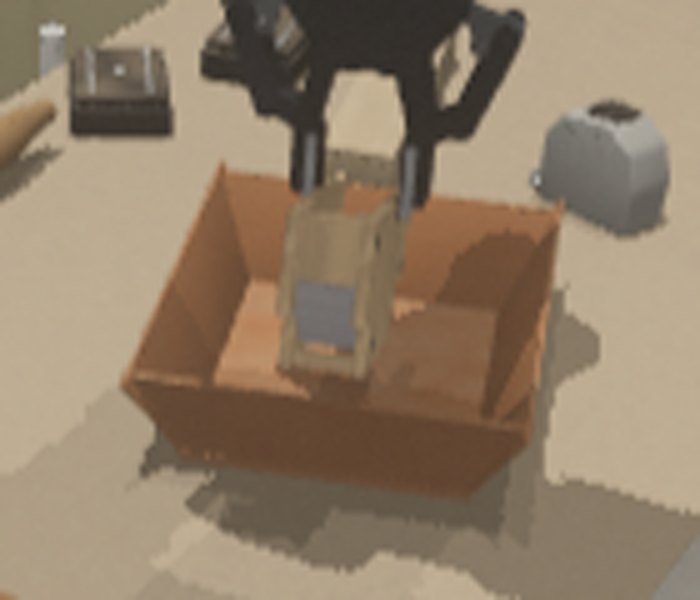

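View pics/t19z.png

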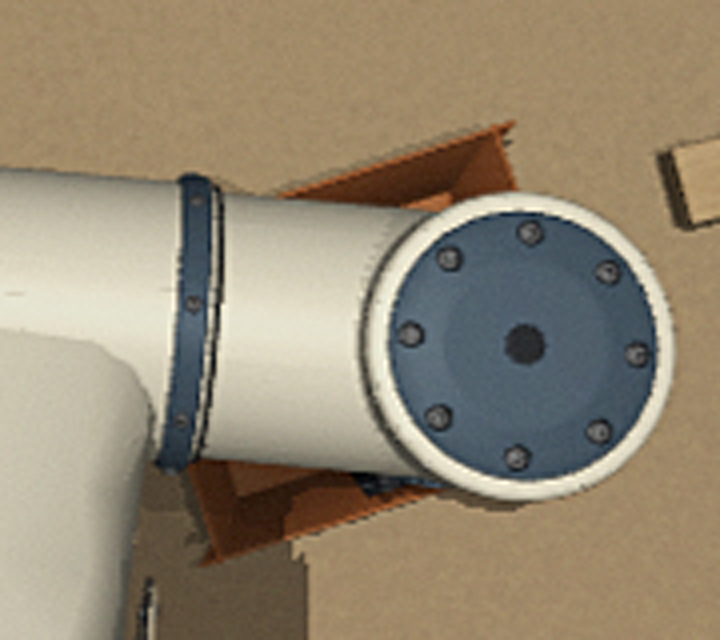

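>>> {"method": "apply_moves", "body": {
  "rows": [
    [0,0,-0.002,0],
    [0,0,-0.007,0],
    [0,0,-0.015,0],
    [0,0,-0.024,0],
    [0,0,-0.033,0],
    [0,0,-0.041,0],
    [0,0,-0.046,0],
    [0,0,-0.048,0],
    [0.002,0,-0.048,0],
    [0.006,0,-0.048,0]
  ]
}}

```text
time: 28.9
ee_pos: [0.4438, -0.1908, 0.1828]
eef_rot: [0.483, -3.103, -0.001]
contact_force: [-0.2, -0.7, -5.1]
width: 0.441
```

>>> {"method": "apply_moves", "body": {
  "rows": [
    [0.006,0,0,0],
    [0.014,0,0,0],
    [0.025,0,0,0],
    [0.038,0,0,0],
    [0.053,0,0,0],
    [0.07,0,0,0],
    [0.087,0,0,0],
    [0.103,0,0,0],
    [0.117,0,0,0],
    [0.129,0,0,0]
  ]
}}

```text
time: 29.9
ee_pos: [0.32, -0.2305, 0.1834]
eef_rot: [-0.482, 3.104, -0.0]
contact_force: [-0.4, 0.9, -4.5]
width: 0.444
```

>>> {"method": "apply_moves", "body": {
  "rows": [
    [0.01,0,0,0],
    [0.017,0,0,0],
    [0.021,0,0,0],
    [0.023,0,0,0]
  ]
}}

```text
time: 30.3
ee_pos: [0.2992, -0.2372, 0.1833]
eef_rot: [-0.483, 3.104, -0.0]
contact_force: [-0.0, -0.1, -5.3]
width: 0.44
```

```bash
python3 - <<'E'
from h import *
look2('s20',(90,330,200,500),2.4); weigh(3)
snap('top','t20'); a=cv2.imread('pics/t20.png')[150:330,250:450]; cv2.imwrite('pics/t20z.png',cv2.resize(a,None,fx=3.3,fy=3.3,interpolation=cv2.INTER_CUBIC))
print(env.get_state()['time'],env.get_state()['ee_pos'])
E
```

```text
Fz mean -4.69 [-4.3 -4.4 -5.3]
30.55 [ 0.29967119 -0.23702201  0.18325171]
```

View pics/s20z.png

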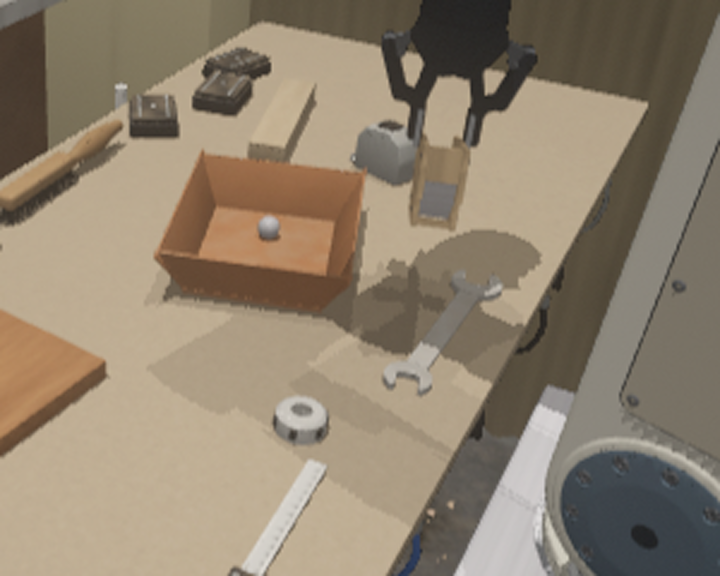

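View pics/t20z.png

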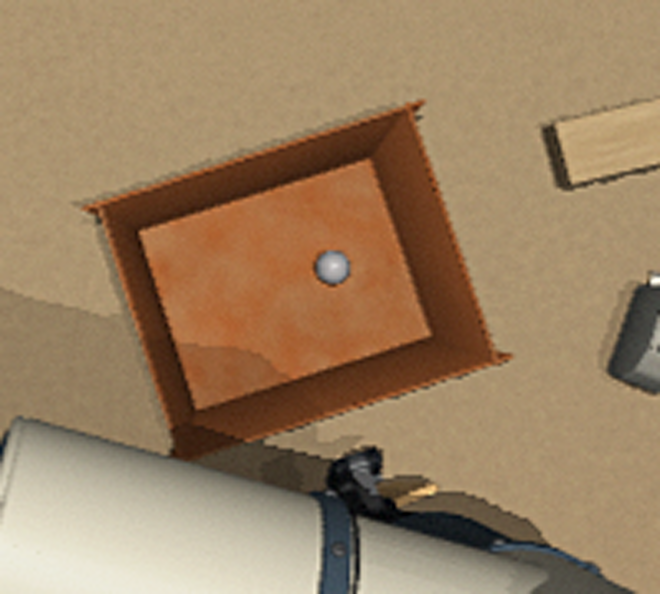

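```bash
python3 - <<'E'
from h import *
b=world('top',350.6,231.2,.015); q=b[:2]-np.array([.4595,-.223]); print(b,'s',q@u_t,'w',q@np.array([-u_t[1],u_t[0]]))
d=np.load('pics/top0.npy')
P=cloud('top',np.load('pics/t20.npy')); m=np.zeros((384,512),bool); m[165:300,265:412]=1; m&=(P[...,2]>.046)&(P[...,2]<.07)
print(cv2.minAreaRect((P[m][:,:2]*1000).astype(np.float32)))
E
```

```text
[ 0.4691802  -0.25445012  0.015     ] s 0.03290377136093712 w -0.00039735329377885343
((458.7176818847656, -220.8349151611328), (187.6877899169922, 246.17445373535156), 18.36229705810547)
```

>>> {"method": "apply_moves", "body": {
  "rows": [
    [-0.002,0,0,0],
    [-0.007,0,0,0],
    [-0.015,0,0,0],
    [-0.026,0,0,0],
    [-0.04,0,0,0],
    [-0.056,0,0,0],
    [-0.073,0,0,0],
    [-0.09,0,0,0],
    [-0.105,0,0,0],
    [-0.118,0,0,0]
  ]
}}

```text
time: 31.55
ee_pos: [0.4132, -0.2007, 0.1831]
eef_rot: [0.484, -3.104, -0.0]
contact_force: [0.6, 0.1, -4.6]
width: 0.44
```

>>> {"method": "apply_moves", "body": {
  "rows": [
    [-0.012,0,0.002,0],
    [-0.022,0.001,0.007,0],
    [-0.029,0.002,0.015,0],
    [-0.033,0.003,0.025,0],
    [-0.034,0.003,0.036,0],
    [-0.034,0.003,0.046,0],
    [-0.034,0.003,0.055,0],
    [-0.034,0.003,0.06,0],
    [-0.034,0.003,0.063,0],
    [-0.034,0.003,0.064,0]
  ]
}}

```text
time: 32.55
ee_pos: [0.4432, -0.1883, 0.1194]
eef_rot: [0.483, -3.104, 0.001]
contact_force: [-1.9, -1.1, -2.9]
width: 0.444
```

```bash
python3 - <<'E'
from h import *
look('s21'); weigh(2); wall('s21',299,311,170,181); rim('s21'); print(env.get_state()['time'],env.get_state()['ee_pos'])
E
```

```text
Fz mean -3.39 [-3.7 -3.1]
s21 wall tilt 0.336 n 105/132 rms 0.0012
rim w[-0.10,-0.04] zmax 0.0577 s at top -0.1164
rim w[0.04,0.10] zmax 0.0577 s at top -0.1164
tcp s -0.0381 w -0.0046
32.7 [ 0.44346393 -0.18816293  0.11971127]
```

View pics/s21z.png

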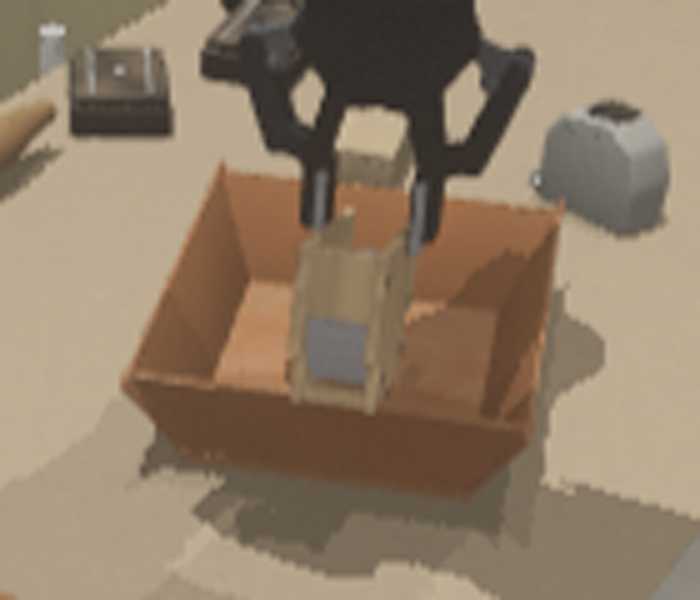

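>>> {"method": "apply_moves", "body": {
  "rows": [
    [0,-0.0003,0.001,0],
    [0,-0.0006,0.002,0],
    [0,-0.0009,0.003,0],
    [0,-0.0012,0.0036,0],
    [0,-0.0014,0.0042,0],
    [0,-0.0016,0.0048,0],
    [0,-0.0018,0.0054,0],
    [0,-0.002,0.006,0],
    [0,-0.002,0.006,0],
    [0,-0.002,0.006,0]
  ]
}}

```text
time: 33.7
ee_pos: [0.4445, -0.1902, 0.1136]
eef_rot: [-0.483, 3.103, -0.001]
contact_force: [1.8, -5.2, 2.6]
width: 0.444
```

```bash
python3 - <<'E'
from h import *
look('s22'); wall('s22',301,313,172,183); rim('s22'); print(env.get_state()['time'],env.get_state()['ee_pos'],env.get_state()['contact_force'])
E
```

```text
s22 wall tilt 0.471 n 114/132 rms 0.0012
rim w[-0.10,-0.04] zmax 0.0571 s at top -0.1173
rim w[0.04,0.10] zmax 0.0567 s at top -0.1173
tcp s -0.0359 w -0.0042
33.75 [ 0.44452251 -0.19014089  0.11360031] [ 1.04737834 -3.52617194  2.59722266]
```

View pics/s22z.png

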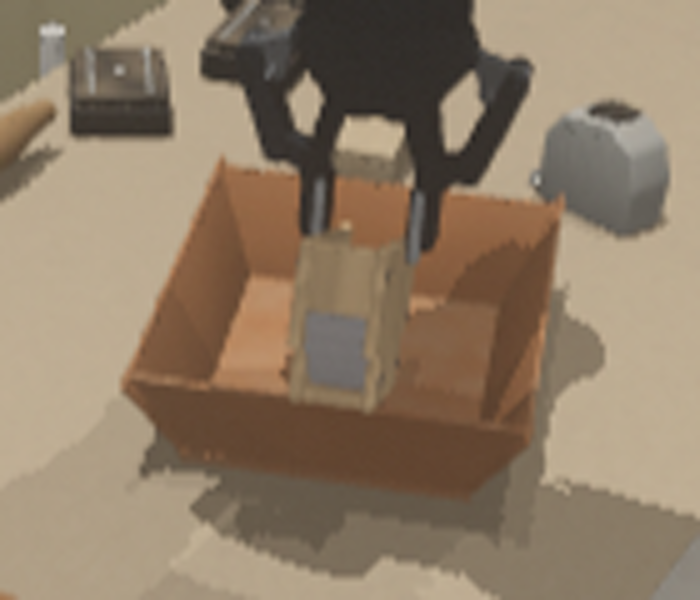

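>>> {"method": "apply_moves", "body": {
  "rows": [
    [0,0,-0.002,0],
    [0,0,-0.005,0],
    [0,0,-0.008,0],
    [0,0,-0.01,0],
    [0,0,-0.01,0],
    [0,0,-0.01,0]
  ]
}}

```text
time: 34.35
ee_pos: [0.4434, -0.1896, 0.1228]
eef_rot: [0.483, -3.103, -0.001]
contact_force: [0.2, 0.9, -4.2]
width: 0.441
```

```bash
python3 - <<'E'
from h import *
weigh(12); print(env.get_state()['time'],env.get_state()['ee_pos'])
E
```

```text
Fz mean -4.43 [-5.  -4.2 -5.8 -5.5 -3.5 -4.2 -3.7 -5.2 -3.9 -4.5 -4.  -3.8]
34.95 [ 0.44385444 -0.18991133  0.12328929]
```

>>> {"method": "apply_moves", "body": {
  "rows": [
    [0,0,0.004,0],
    [0,0,0.007,0],
    [0,-0.0003,0.009,0],
    [0,-0.0006,0.01,0],
    [0,-0.0009,0.0106,0],
    [0,-0.0011,0.0112,0],
    [0,-0.0013,0.0118,0],
    [0,-0.0014,0.0124,0],
    [0,-0.0015,0.013,0],
    [0,-0.0015,0.013,0]
  ]
}}

```text
time: 35.95
ee_pos: [0.4452, -0.1922, 0.1111]
eef_rot: [-0.484, 3.102, -0.003]
contact_force: [-0.1, -6.2, 4.9]
width: 0.442
```

>>> {"method": "apply_moves", "body": {
  "rows": [
    [0,0,0,0],
    [0,0,-0.002,0],
    [0,0,-0.006,0],
    [0,0,-0.009,0],
    [0,0,-0.011,0],
    [0,0,-0.011,0]
  ]
}}

```text
time: 36.55
ee_pos: [0.4441, -0.191, 0.1211]
eef_rot: [0.483, -3.104, -0.001]
contact_force: [0.1, -0.5, -3.5]
width: 0.445
```

```bash
python3 - <<'E'
from h import *
weigh(8); look('s23');wall('s23',301,313,170,181); rim('s23'); print(env.get_state()['time'],env.get_state()['ee_pos'])
E
```

```text
Fz mean -4.03 [-4.2 -4.3 -4.  -4.1 -4.1 -3.9 -3.7 -4. ]
s23 wall tilt 0.439 n 95/132 rms 0.0012
rim w[-0.10,-0.04] zmax 0.0569 s at top -0.1149
rim w[0.04,0.10] zmax 0.0572 s at top -0.1167
tcp s -0.0348 w -0.0048
37.0 [ 0.44427093 -0.19133936  0.12121384]
```

View pics/s23z.png

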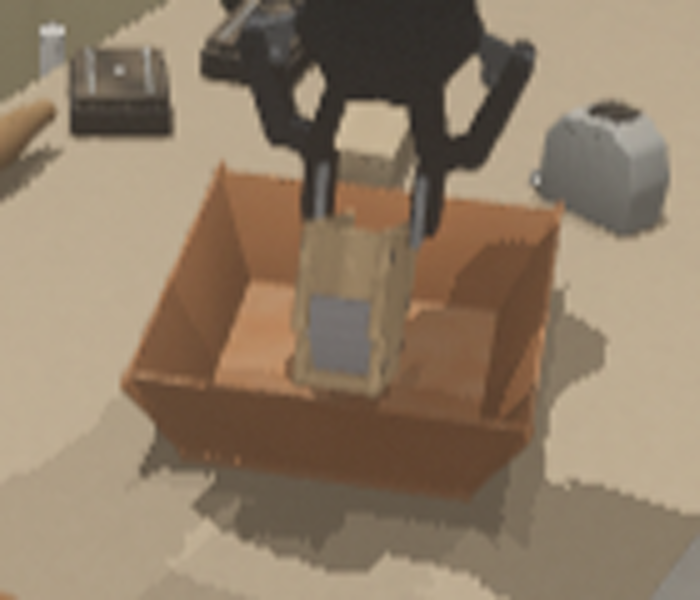

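>>> {"method": "apply_moves", "body": {
  "rows": [
    [0,0,0.004,0],
    [0,-0.0003,0.007,0],
    [0,-0.0006,0.009,0],
    [0,-0.0009,0.01,0],
    [0,-0.0012,0.0107,0],
    [0,-0.0015,0.0114,0],
    [0,-0.0018,0.012,0],
    [0,-0.002,0.0126,0],
    [0,-0.0022,0.013,0],
    [0,-0.0022,0.013,0]
  ]
}}

```text
time: 38.0
ee_pos: [0.4454, -0.1939, 0.1086]
eef_rot: [-0.483, 3.103, -0.002]
contact_force: [-0.0, -3.7, 3.6]
width: 0.438
```

>>> {"method": "apply_moves", "body": {
  "rows": [
    [0,0,0,0],
    [0,0,-0.002,0],
    [0,0,-0.006,0],
    [0,0,-0.009,0],
    [0,0,-0.011,0],
    [0,0,-0.011,0]
  ]
}}

```text
time: 38.6
ee_pos: [0.4448, -0.1931, 0.1191]
eef_rot: [0.483, -3.104, -0.001]
contact_force: [-0.5, -0.2, -3.4]
width: 0.442
```

```bash
python3 - <<'E'
from h import *
weigh(10); look('s24');wall('s24',301,313,170,181); rim('s24'); print(env.get_state()['time'],env.get_state()['ee_pos'])
E
```

```text
Fz mean -4.01 [-3.8 -3.6 -4.2 -3.5 -3.4 -3.4 -4.9 -4.7 -4.7 -3.8]
s24 wall tilt -0.054 n 110/132 rms 0.0023
rim w[-0.10,-0.04] zmax 0.0574 s at top -0.1160
rim w[0.04,0.10] zmax 0.0574 s at top -0.1180
tcp s -0.0326 w -0.0048
39.15 [ 0.4449524  -0.19344923  0.11925574]
```

View pics/s24z.png

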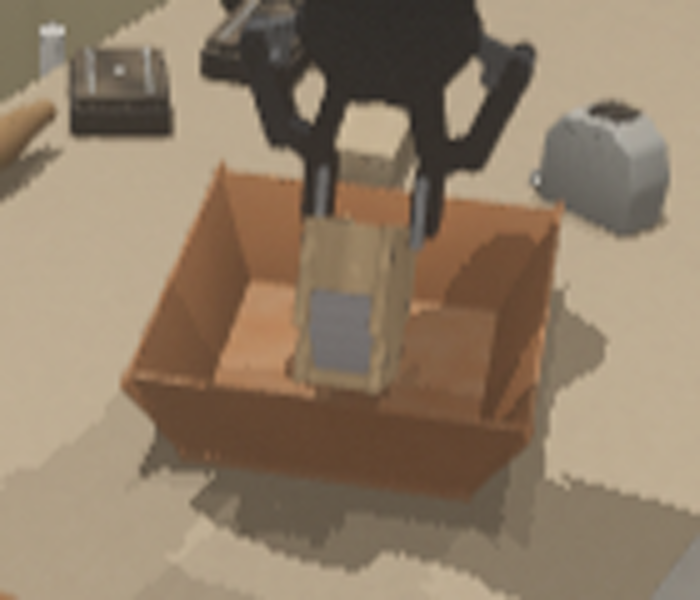

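>>> {"method": "apply_moves", "body": {
  "rows": [
    [0,0,0.004,0],
    [0,-0.0002,0.007,0],
    [0,-0.0004,0.009,0],
    [0,-0.0007,0.01,0],
    [0,-0.001,0.0107,0],
    [0,-0.0013,0.0114,0],
    [0,-0.0015,0.012,0],
    [0,-0.0017,0.0126,0],
    [0,-0.0018,0.013,0],
    [0,-0.0018,0.013,0]
  ]
}}

```text
time: 40.15
ee_pos: [0.4459, -0.1955, 0.1066]
eef_rot: [-0.483, 3.103, -0.001]
contact_force: [0.4, -2.7, 2.0]
width: 0.438
```

>>> {"method": "apply_moves", "body": {
  "rows": [
    [0,0,0,0],
    [0,0,-0.002,0],
    [0,0,-0.006,0],
    [0,0,-0.009,0],
    [0,0,-0.011,0],
    [0,0,-0.011,0]
  ]
}}

```text
time: 40.75
ee_pos: [0.4455, -0.195, 0.1173]
eef_rot: [0.483, -3.104, -0.001]
contact_force: [0.4, -0.6, -4.3]
width: 0.441
```

```bash
python3 - <<'E'
from h import *
weigh(10); look('s25'); rim('s25'); print(env.get_state()['time'],env.get_state()['ee_pos'])
E
```

```text
Fz mean -3.95 [-3.9 -4.  -4.1 -3.4 -5.3 -3.8 -3.5 -3.4 -4.6 -3.5]
rim w[-0.10,-0.04] zmax 0.0574 s at top -0.1154
rim w[0.04,0.10] zmax 0.0572 s at top -0.1178
tcp s -0.0308 w -0.0048
41.3 [ 0.44549324 -0.19515852  0.11724506]
```

View pics/s25z.png

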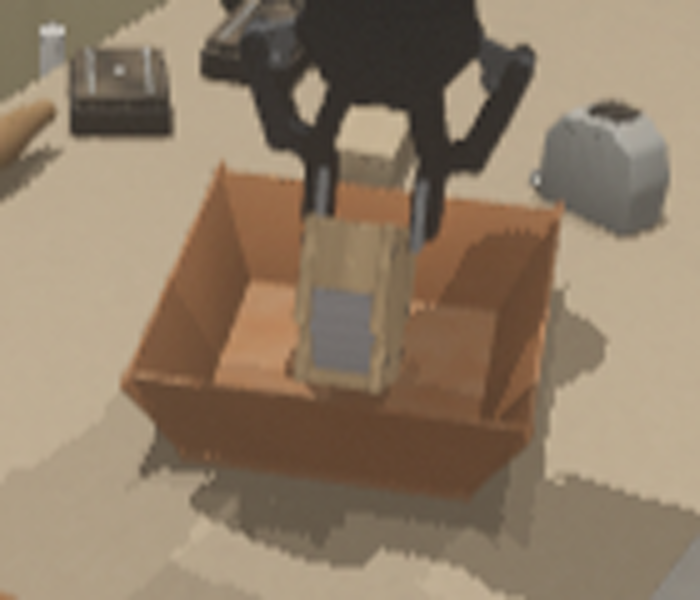

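>>> {"method": "apply_moves", "body": {
  "rows": [
    [0,0.0005,0.004,0],
    [0,0.0005,0.007,0],
    [0,0.0005,0.009,0],
    [0,0.0005,0.01,0],
    [0,0.0004,0.0107,0],
    [0,0.0002,0.0114,0],
    [0,0,0.012,0],
    [0,0,0.0126,0],
    [0,0,0.0132,0],
    [0,0,0.0136,0]
  ]
}}

```text
time: 42.3
ee_pos: [0.4463, -0.1961, 0.1045]
eef_rot: [-0.484, 3.103, -0.004]
contact_force: [-0.3, -7.4, 4.7]
width: 0.445
```

>>> {"method": "apply_moves", "body": {
  "rows": [
    [0,0,0,0],
    [0,0,-0.002,0],
    [0,0,-0.006,0],
    [0,0,-0.009,0],
    [0,0,-0.011,0],
    [0,0,-0.011,0]
  ]
}}

```text
time: 42.9
ee_pos: [0.4454, -0.1948, 0.1146]
eef_rot: [0.483, -3.104, -0.001]
contact_force: [0.1, -0.1, -4.1]
width: 0.442
```

```bash
python3 - <<'E'
from h import *
weigh(10); look('s26'); rim('s26'); print(env.get_state()['time'],env.get_state()['ee_pos'])
E
```

```text
Fz mean -3.44 [-4.2 -3.5 -3.8 -3.1 -3.3 -2.6 -3.3 -3.8 -2.9 -3.9]
rim w[-0.10,-0.04] zmax 0.0577 s at top -0.1166
rim w[0.04,0.10] zmax 0.0570 s at top -0.1172
tcp s -0.0308 w -0.0048
43.45 [ 0.44548932 -0.1951451   0.11461627]
```

View pics/s26z.png

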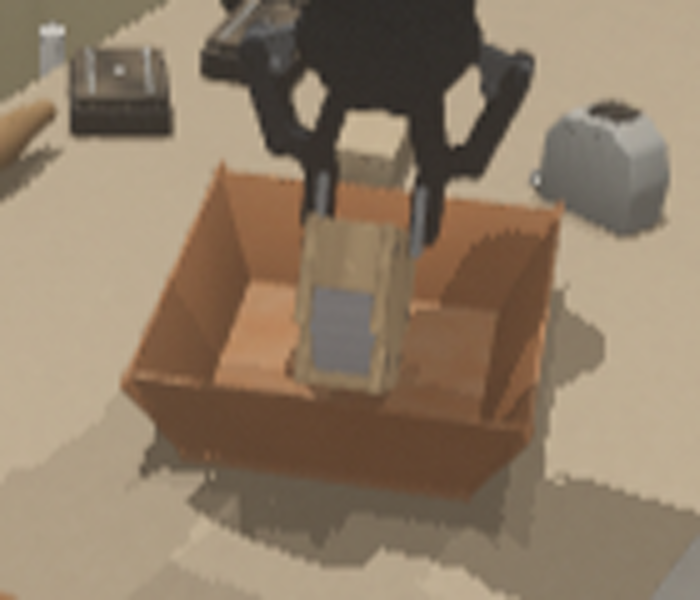

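>>> {"method": "apply_moves", "body": {
  "rows": [
    [0,0,-0.003,0],
    [0,0,-0.01,0],
    [0,0,-0.02,0],
    [0,0,-0.032,0],
    [0,0,-0.044,0],
    [0,0,-0.054,0],
    [0,0,-0.062,0],
    [0.001,0,-0.067,0],
    [0.004,0,-0.069,0],
    [0.009,0,-0.07,0]
  ],
  "grip_force": 25
}}

```text
time: 44.45
ee_pos: [0.4366, -0.1979, 0.1845]
eef_rot: [0.483, -3.104, -0.0]
contact_force: [-0.8, -0.4, -3.7]
width: 0.442
```

>>> {"method": "apply_moves", "body": {
  "rows": [
    [0.007,0,0,0],
    [0.016,0,0,0],
    [0.027,0,0,0],
    [0.041,0,0,0],
    [0.057,0,0,0],
    [0.074,0,0,0],
    [0.091,0,0,0],
    [0.106,0,0,0],
    [0.119,0,0,0],
    [0.13,0,0,0]
  ]
}}

```text
time: 45.45
ee_pos: [0.312, -0.2378, 0.1848]
eef_rot: [-0.483, 3.104, -0.0]
contact_force: [-0.1, -0.1, -4.0]
width: 0.441
```

>>> {"method": "apply_moves", "body": {
  "rows": [
    [0.008,0,0,0],
    [0.014,0,0,0],
    [0.017,0,0,0]
  ]
}}

```text
time: 45.75
ee_pos: [0.2966, -0.2427, 0.1847]
eef_rot: [-0.483, 3.104, -0.0]
contact_force: [-0.3, -0.7, -3.2]
width: 0.445
```

```bash
python3 - <<'E'
from h import *
np.set_printoptions(precision=4,suppress=True)
look2('s27',(90,330,200,500),2.4); weigh(3)
snap('top','t27'); a=cv2.imread('pics/t27.png')[150:330,250:450]; cv2.imwrite('pics/t27z.png',cv2.resize(a,None,fx=3.3,fy=3.3,interpolation=cv2.INTER_CUBIC))
goto([.51,0.0,.19],-5.95)
E
```

```text
Fz mean -3.17 [-3.4 -3.3 -2.9]
t 46.00 pos [ 0.2972 -0.2425  0.1847] tilt z [ 0.0001 -0.     -1.    ]
cur x head -162.3; q6 0.58; shift [-0.2764  0.1663 -0.0053] twist deg 23.7 frac 0.789; F [ 0.4509 -0.2137 -3.0523] w 0.443
```

View pics/t27z.png

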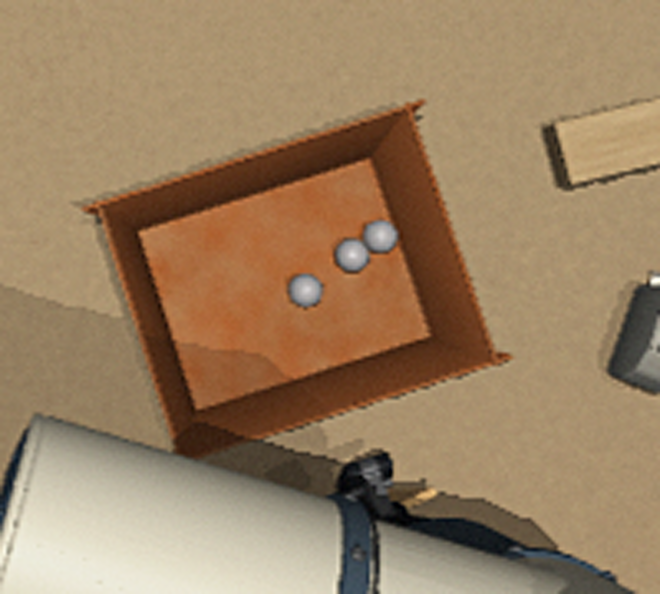

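View pics/s27z.png

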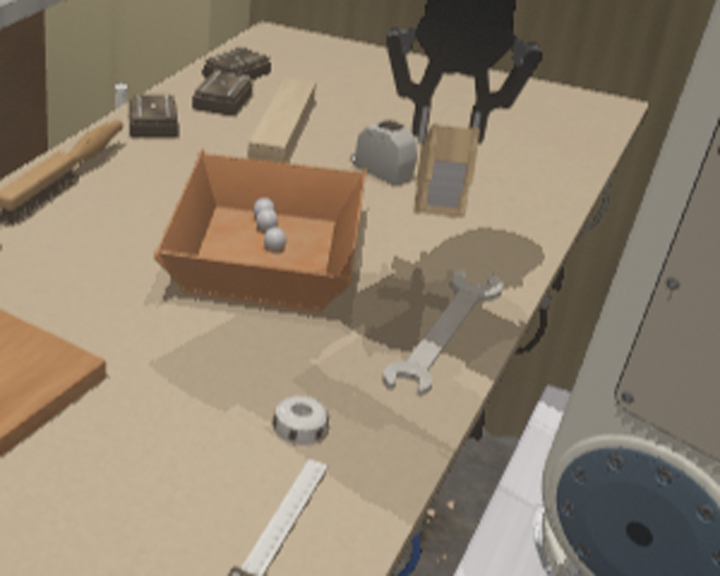

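```bash
python3 - <<'E'
from h import *
np.set_printoptions(precision=4,suppress=True)
goto([.5534,.1073,.185],-5.95)
f=lambda t:3*t*t-2*t**3
print([round(f(i/22),3) for i in range(1,23)])
E
```

```text
t 46.00 pos [ 0.2972 -0.2425  0.1847] tilt z [ 0.0001 -0.     -1.    ]
cur x head -162.3; q6 0.58; shift [-0.3504  0.2553 -0.0003] twist deg 23.7 frac 0.789; F [ 0.4509 -0.2137 -3.0523] w 0.443
[0.006, 0.023, 0.051, 0.087, 0.131, 0.183, 0.239, 0.301, 0.365, 0.432, 0.5, 0.568, 0.635, 0.699, 0.761, 0.817, 0.869, 0.913, 0.949, 0.977, 0.994, 1.0]
```

>>> {"method": "apply_moves", "body": {
  "rows": [
    [-0.002,0.0015,0,0],
    [-0.008,0.006,0,0.02],
    [-0.018,0.013,0,0.04],
    [-0.0305,0.022,0,0.07],
    [-0.046,0.0335,0,0.1],
    [-0.064,0.0467,0,0.14],
    [-0.084,0.061,0,0.19],
    [-0.1055,0.077,0,0.24],
    [-0.128,0.093,0,0.29],
    [-0.1515,0.11,0,0.34]
  ]
}}

```text
time: 47.0
ee_pos: [0.4085, -0.0905, 0.1847]
eef_rot: [0.204, -3.135, 0.0]
contact_force: [1.1, -0.3, -2.9]
width: 0.443
```

```bash
python3 - <<'E'
from h import *
np.set_printoptions(precision=4,suppress=True)
goto([.5534,.1073,.185],-5.95)
E
```

```text
t 47.00 pos [ 0.4085 -0.0905  0.1847] tilt z [ 0.     -0.0001 -1.    ]
cur x head -172.6; q6 -0.03; shift [-0.1693  0.1774 -0.0003] twist deg 13.4 frac 0.447; F [ 1.0504 -0.2768 -2.8822] w 0.443
```

>>> {"method": "apply_moves", "body": {
  "rows": [
    [-0.0203,0.0213,0,0.054],
    [-0.0406,0.0426,0,0.107],
    [-0.0604,0.0633,0,0.16],
    [-0.0796,0.0834,0,0.21],
    [-0.098,0.1027,0,0.26],
    [-0.1148,0.1203,0,0.303],
    [-0.13,0.1364,0,0.344],
    [-0.1434,0.1503,0,0.379],
    [-0.154,0.1614,0,0.407],
    [-0.1625,0.1703,0,0.43]
  ]
}}

```text
time: 48.0
ee_pos: [0.5472, 0.0993, 0.1843]
eef_rot: [-0.149, -3.137, 0.001]
contact_force: [0.1, 0.0, -3.4]
width: 0.44
```

>>> {"method": "apply_moves", "body": {
  "rows": [
    [-0.005,0.0053,0.002,0.013],
    [-0.0068,0.0071,0.008,0.017],
    [-0.0068,0.0071,0.018,0.017],
    [-0.0068,0.0071,0.03,0.017],
    [-0.0068,0.0071,0.042,0.017],
    [-0.0068,0.0071,0.051,0.017],
    [-0.0068,0.0071,0.057,0.017],
    [-0.0068,0.0071,0.06,0.017],
    [-0.0068,0.0071,0.062,0.017]
  ],
  "grip_force": 20
}}

```text
time: 48.9
ee_pos: [0.5543, 0.1047, 0.1226]
eef_rot: [0.162, 3.137, -0.0]
contact_force: [-0.8, -0.4, -3.1]
width: 0.443
```

```bash
python3 - <<'E'
from h import *
np.set_printoptions(precision=4,suppress=True)
goto([.5534,.1073,.116],-5.95)
look2('s28')
E
```

```text
t 48.90 pos [0.5543 0.1047 0.1226] tilt z [ 0.0002 -0.0001 -1.    ]
cur x head 174.1; q6 -0.57; shift [0.0011 0.0025 0.0066] twist deg 0.0 frac 0.001; F [-0.7848 -0.3923 -3.1119] w 0.443
```

View pics/s28z.png

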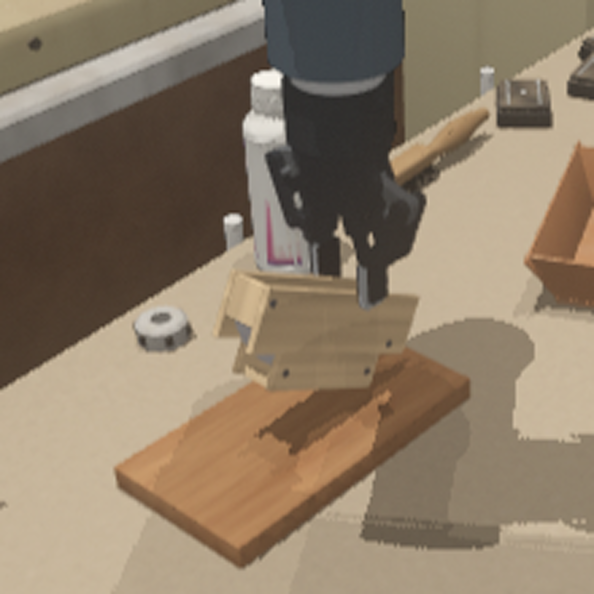

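>>> {"method": "apply_moves", "body": {
  "rows": [
    [0.001,0.002,0.003,0],
    [0.001,0.002,0.005,0],
    [0.001,0.002,0.007,0],
    [0.001,0.003,0.0085,0],
    [0.001,0.005,0.0095,0],
    [0.001,0.007,0.0102,0],
    [0.001,0.009,0.0106,0],
    [0.001,0.011,0.011,0]
  ]
}}

```text
time: 49.75
ee_pos: [0.5552, 0.1151, 0.1142]
eef_rot: [0.161, 3.135, -0.002]
contact_force: [-3.7, -1.9, 9.9]
width: 0.438
```

```bash
python3 - <<'E'
from h import *
np.set_printoptions(precision=4,suppress=True)
goto([.5575,.1448,.107],-5.95)
look2('s29')
E
```

```text
t 49.75 pos [0.5552 0.1151 0.1142] tilt z [ 0.0029 -0.0013 -1.    ]
cur x head 174.1; q6 -0.59; shift [0.0007 0.0298 0.0072] twist deg 0.1 frac 0.003; F [-3.6534 -1.8647  9.9448] w 0.438
```

View pics/s29z.png

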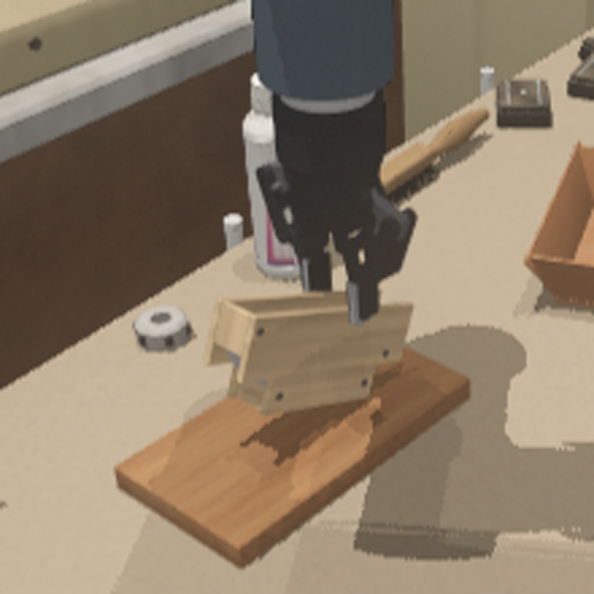

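>>> {"method": "apply_moves", "body": {
  "rows": [
    [0,0.002,0.0004,0],
    [0,0.004,0.0008,0],
    [0,0.006,0.0012,0],
    [0,0.008,0.0017,0],
    [0,0.01,0.0022,0],
    [0,0.012,0.0028,0],
    [0,0.013,0.003,0]
  ]
}}

```text
time: 50.5
ee_pos: [0.5569, 0.129, 0.1118]
eef_rot: [0.16, 3.133, 0.001]
contact_force: [-4.3, -0.0, 11.4]
width: 0.44
```

```bash
python3 - <<'E'
from h import *
np.set_printoptions(precision=4,suppress=True)
goto([.5575,.1448,.107],-5.95)
look2('s30')
E
```

```text
t 50.50 pos [0.5569 0.129  0.1118] tilt z [ 0.0044  0.0004 -1.    ]
cur x head 174.1; q6 -0.61; shift [0.0011 0.0158 0.0048] twist deg 0.1 frac 0.003; F [-4.342  -0.0203 11.3583] w 0.440
```

View pics/s30z.png

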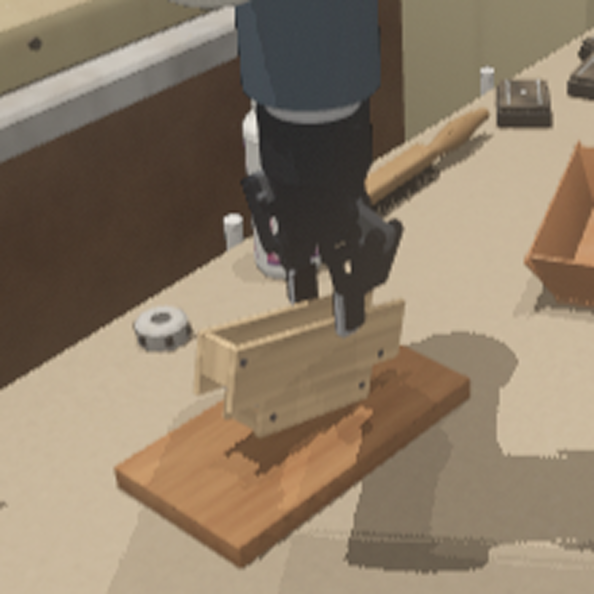

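>>> {"method": "apply_moves", "body": {
  "rows": [
    [0,0.002,0.0006,0],
    [0,0.004,0.0012,0],
    [0,0.006,0.0018,0],
    [0,0.008,0.0024,0],
    [0,0.01,0.003,0],
    [0,0.012,0.0036,0],
    [0,0.0135,0.0042,0],
    [0,0.0145,0.0048,0],
    [0,0.015,0.005,0]
  ]
}}

```text
time: 51.45
ee_pos: [0.5585, 0.1445, 0.1065]
eef_rot: [0.16, 3.133, 0.003]
contact_force: [-4.2, 1.0, 9.7]
width: 0.442
```

```bash
python3 - <<'E'
from h import *
np.set_printoptions(precision=4,suppress=True)
goto([.5575,.1448,.107],-5.95)
look2('s31')
P=cloud('scene',np.load('pics/s31.npy')).reshape(-1,3)
a=np.radians(84.05-180); u=np.array([np.cos(a),np.sin(a)]); q=P[:,:2]-[.559,.161]; s=q@u; w=q@[-u[1],u[0]]
for x in np.arange(-.1,.1,.01):
    k=(s>=x)&(s<x+.01)&(abs(w)<.022)&(P[:,2]<.11)&(P[:,2]>.05)
    if k.sum()>3: print('%.3f %.4f'%(x+.005,np.percentile(P[k,2],92)),end='; ')
E
```

```text
t 51.45 pos [0.5585 0.1445 0.1065] tilt z [ 0.0044  0.0014 -1.    ]
cur x head 174.1; q6 -0.63; shift [ 0.001   0.0002 -0.0006] twist deg 0.1 frac 0.003; F [-4.1725  1.0176  9.7107] w 0.442
-0.085 0.1037; -0.075 0.1042; -0.065 0.1030; -0.055 0.1024; -0.045 0.1022; -0.035 0.1008; -0.025 0.1000; -0.015 0.0996; -0.005 0.0987; 0.005 0.1031; 0.015 0.1046; 0.025 0.0999; 0.035 0.0964; 0.045 0.0954; 0.055 0.0949; 0.065 0.0946; 0.075 0.0934; 0.085 0.0933;
```

View pics/s31z.png

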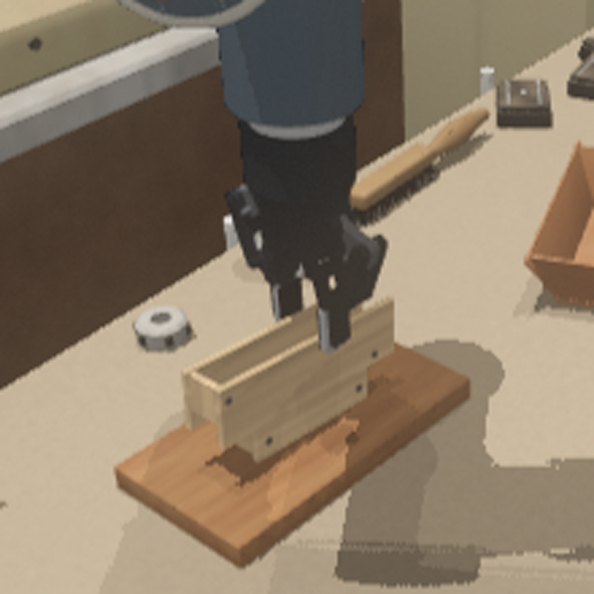

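>>> {"method": "apply_moves", "body": {
  "rows": [
    [0,0.0015,0.0005,0],
    [0,0.003,0.001,0],
    [0,0.0045,0.0015,0],
    [0,0.005,0.002,0],
    [0,0.005,0.0025,0],
    [0,0.005,0.003,0],
    [0,0.005,0.003,0]
  ]
}}

```text
time: 52.2
ee_pos: [0.5589, 0.1498, 0.1041]
eef_rot: [0.16, 3.133, 0.004]
contact_force: [-6.0, 2.7, 13.5]
width: 0.447
```

```bash
cat >>h.py <<'E'
def flat(f):
    P=cloud('scene',np.load('pics/%s.npy'%f)).reshape(-1,3)
    a=np.radians(84.05-180); u=np.array([np.cos(a),np.sin(a)]); q=P[:,:2]-[.559,.161]; s=q@u; w=q@[-u[1],u[0]]
    for x in np.arange(-.1,.1,.01):
        k=(s>=x)&(s<x+.01)&(abs(w)<.022)&(P[:,2]<.11)&(P[:,2]>.05)
        if k.sum()>3: print('%.3f %.4f'%(x+.005,np.percentile(P[k,2],92)),end='; ')
E
python3 - <<'E'
from h import *
np.set_printoptions(precision=4,suppress=True)
goto([.5575,.1448,.107],-5.95)
look2('s32'); flat('s32')
E
```

```text
t 52.20 pos [0.5589 0.1498 0.1041] tilt z [ 0.0047  0.002  -1.    ]
cur x head 174.1; q6 -0.63; shift [ 0.0009 -0.0051 -0.0029] twist deg 0.1 frac 0.003; F [-5.9804  2.6906 13.473 ] w 0.447
-0.095 0.0937; -0.085 0.0958; -0.075 0.0963; -0.065 0.0957; -0.055 0.0959; -0.045 0.0962; -0.035 0.0959; -0.025 0.0957; -0.015 0.0960; -0.005 0.0982; 0.005 0.1030; 0.015 0.1039; 0.025 0.0960; 0.035 0.0946; 0.045 0.0954; 0.055 0.0949; 0.065 0.0956; 0.075 0.0933;
```

>>> {"method": "apply_moves", "body": {
  "rows": [
    [0,0,-0.0008,0],
    [0,0,-0.0015,0],
    [0,0,-0.0015,0]
  ]
}}

```text
time: 52.55
ee_pos: [0.5589, 0.1495, 0.1043]
eef_rot: [0.161, 3.134, 0.003]
contact_force: [-2.0, 2.4, 7.3]
width: 0.444
```

>>> {"method": "apply_moves", "body": {
  "rows": [
    [0,0,0,0],
    [0,0,0,0],
    [0,0,0,0],
    [0,0,0,0],
    [0,0,-0.01,0],
    [0,0,-0.03,0],
    [0,0,-0.06,0],
    [0,0,-0.09,0],
    [0,0,-0.12,0],
    [0,0,-0.14,0]
  ],
  "gripper": 0.5
}}

```text
time: 53.55
ee_pos: [0.5583, 0.1486, 0.2456]
eef_rot: [0.162, 3.134, 0.002]
contact_force: [-0.3, 0.9, -0.1]
width: 0.749
```

>>> {"method": "apply_moves", "body": {
  "rows": [
    [0.04,0,0,0],
    [0.09,0,0,0],
    [0.14,0,0,0],
    [0.18,0,0,0],
    [0.2,0,0,0],
    [0.2,0,0,0]
  ]
}}

```text
time: 54.15
ee_pos: [0.357, 0.1692, 0.2436]
eef_rot: [0.158, 3.136, 0.004]
contact_force: [0.8, 0.4, 0.6]
width: 0.751
```

```bash
python3 - <<'E'
from h import *
look2('s33'); flat('s33'); s=env.get_state(); print(s['time'],s['ee_pos'],s['width'])
snap('top','t33'); a=cv2.imread('pics/t33.png')[140:300,105:415]; cv2.imwrite('pics/t33z.png',cv2.resize(a,None,fx=2.5,fy=2.5,interpolation=cv2.INTER_CUBIC))
E
```

```text
-0.095 0.0933; -0.085 0.0955; -0.075 0.0954; -0.065 0.0954; -0.055 0.0956; -0.045 0.0954; -0.035 0.0954; -0.025 0.0952; -0.015 0.0955; -0.005 0.0952; 0.005 0.0953; 0.015 0.0951; 0.025 0.0957; 0.035 0.0956; 0.045 0.0958; 0.055 0.0954; 0.065 0.0956; 0.075 0.0959; 54.2 [0.35812446 0.16935846 0.24346589] 0.748824952615305
```

View pics/t33z.png

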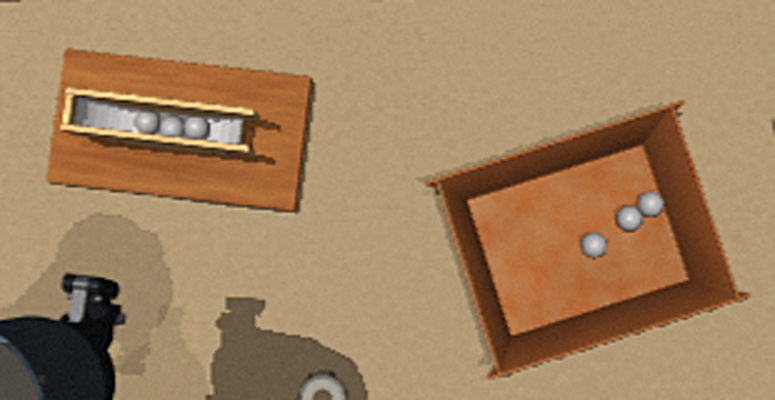

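View pics/s33z.png

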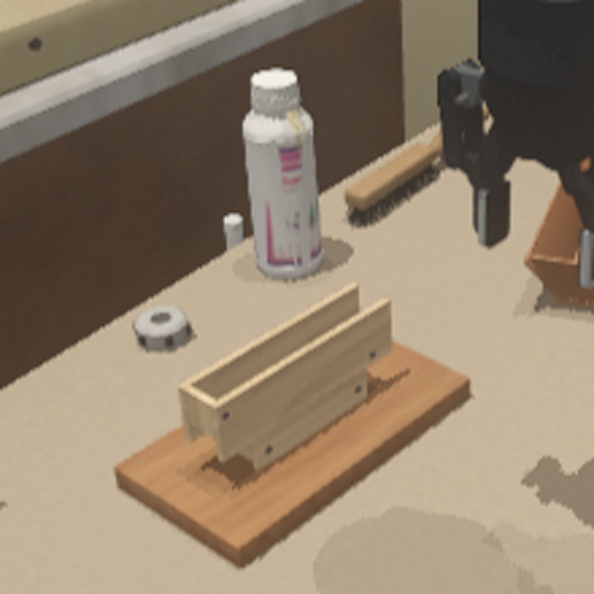

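The top view shows three balls in the level cup (zoom 148–195, 125) on the board. Three more lie in the tray (592,245; 629,218; 651,204). The gripper is clear of everything, so I am handing in.

```bash
python3 - <<'E'
from h import *
print(env.hand_in())
E
```

```text
the job is handed in; nothing more can be done
None
```

The job is done and handed in at about 54 s. Three balls are in the tray, and the cup stands level near the middle of the board with the other three.

**How I tilted it:** The moves could not tilt the tool. I gripped the cup lightly near the top of its cheeks and pressed the rear of its foot down on the tray's near rim. The cup turned nose-down in the fingers in small steps. I counted balls by weighing the lifted cup, with side checks from the top camera. I levelled it by pressing the front of the foot on the board and drawing it back.

**Last checks:**
- **Balls:** the top view after release shows three in the cup and three in the tray.
- **Cup:** its top edges read about 95 mm high along the whole length, so it is level on the 20 mm board.
- **Gripper:** it is open and well clear of everything.

**What did not go smoothly:**
- **First attempt:** the first grip, lower on the cup, turned only slightly on the rim, so I set the cup back on the board once and regripped it.
- **Tray moved:** it tipped slightly while I pressed on it and ended about 2 mm from where it started.
- **Tilt readings:** my tilt estimates from the depth images were noisy and sometimes disagreed by up to 0.1 rad, with one clear outlier. I relied on weight and pictures for the count.
- **Weight after the first drop:** it fitted one or two balls equally poorly, and the picture showed one.

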